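Cover the parts-washing tank and bolt it shut

ROBOT

A 6-joint arm with a two-finger parallel gripper is mounted at the origin on the work surface. World frame = base frame: x ahead of the robot, y to its left, z up, the work surface at z = 0. Lengths are in m, angles in rad, forces in N, time in s.
With the tool pointing down it reaches from about 0.4 to 0.825 m from the base axis. Payload 7 kg.
Tool frame: the origin (TCP) lies on the centre line of the jaws, within the pads' length; the fingertips stand tip_reach ahead of it and the grasp point (between the pads) is the TCP (tip_reach is the distance from the TCP to the fingertips, in m); z points along the fingers, y is the line along which they close (so a half turn about z gives the same grasp; the last joint's range is limited). The gripper opens to 88 mm and grips with 3 to 60 N. Pads are 19 mm wide; open, the fingers measure 130 mm over their backs; the gripper's body (78 mm by 193 mm) begins 47 mm behind the grasp point.
Start: joints at [-0.864, 0.359, 0.012, 0, -1.224, -0.288], TCP at [0.274, -0.617, 0.246] pointing down, gripper open.
Joint ranges: [-3.07, 3.07], [-1.43, 2.12], [-1.02, 1.25], [-3.03, 1.67], [-3.05, -0], [-3.03, 3.03]. Speed limits (rad/s): [2.39, 2.39, 3.01, 3.14, 3.14, 3.14].

INTERFACE

Orientations are given as [roll, pitch, yaw] about the fixed x, y, z axes, in that order (R = Rz(yaw) Ry(pitch) Rx(roll)).
In Python, from station import get_state, grab_frame, calibration, job_done, find_in, mark_of, tip_reach gives the robot as it stands.
- The arm moves only by the shell command python3 -m handwheel 'ROWS' [OPENING] [FORCE]. ROWS is JSON, a list of rows, each an object with "delta_pos": the shift along the world's x, y, z in units of 30 mm (1.0 is 30 mm), a list of three; "dr": the turn, a rotation vector about the world's x, y, z in degrees, a list of three. In form: [{"delta_pos": [tx, ty, tz], "dr": [rx, ry, rz]}, ...]. A call has 1 to 10 rows; each row shifts and turns the commanded pose from where the row before left it; what a row does not reach is not made up. A row lasts 1/10 s, in which the tool goes at most 50 mm and 8.59 degrees, less where a joint would pass 70% of its speed; a pose out of reach is approached as far as the arm can. A call is refused whole if a number of a shift passes 1 or a number of a turn 8.59, either way. A call with a gripper value outside its range is refused whole. OPENING is the closure, from -1 (fully open) to 1 (shut), set as the call begins (- or left out, the last holds). The fingers move at their own pace and stop on an object; FORCE is the grip in N (left out, the last holds). Time passes only in rows, so rows that do not move let the fingers close. It gives the time, the measured TCP pose, the force, the opening and the grip force at its end, in the units of the state.
- get_state(): the state, without advancing time (a new reading comes with each control period).
- grab_frame(name): name is "side" or "top"; returns the picture (400x640x3 uint8, red, green, blue); there is no depth.
- calibration(name): a dict with "fx", "fy", "cx", "cy" (pixels), "k1" (the pictures are not rectified: a ray, as slopes to the right and down, at radius r is drawn at 1 + k1 r^2 times it, then the intrinsics apply), "extrinsics" (4x4, takes a point from world to camera coordinates). Camera axes: x right, y down, z forward; pixel columns grow to the right and rows downward; lengths in m; the calibration is good to about 2 mm. A picture is of the moment at which its call begins. calibration takes no time and is no camera call.
- job_done(): hands the job in; it is judged then, once.
Trained networks look in the newest picture that a camera, given by its name, has taken for a name from the list of things; names that differ only in an ending like _2 or _b are one class to them, and where a whole thing is asked for, a point or a joint stands for the part that bears it (a point fixed in the world has none). Each returns a list of dicts, best first, with "conf" (0 to 1); they miss things now and then, are a little off and sometimes report something else, mostly with a low value. They report only what shows in the picture. A call takes as long as a camera call.
- find_in(camera, query): "location" ([column, row] in pixels, amid what is visible of it).
- mark_of(camera, query): "location" ([column, row] in pixels: a listed point, or the origin of a listed thing).
The state is a dict: "t": time; "q": joint angles; "qd": joint speeds; "joint_efforts": joint torques, N m; "eef_pos": TCP position; "ee_rot": TCP orientation; "force": force on the tool from outside, world axes, zero at the start; "moment": the same for the moment, N m; "width": finger opening in m; "gripper_force": force on a finger pad.
Only numpy, scipy, OpenCV 4.12 (cv2) and the standard library are available. Lean on these libraries where they do the work, as an engineer would, in place of code of your own. Each camera call takes 0.05 s, during which the arm holds its last target. There are 200 camera calls.

TASK

Close the parts-washing tank: tuck the plain edge of its loose cover under the tank's overhanging lip and lower the other end so that the cover sits level and fully down on the rim all round. Only then slide the bolt fully home through the cover's staple. Leave the other things on the bench where they are.

Things in the scene. Friction and masses are not known exactly. Their poses are not given: they have to be found in the camera images.
- tank: Grey steel parts-washing tank, fixed: open box 170 (x) x 150 (y) mm, rim 90 mm high. Origin: centre of its underside on the bench, z up. Overhanging lip along the -x end; outside the +x end a shelf (top 84 mm high, x = 85 to 141 mm) carries the sliding bolt in two saddles at y = -6 and +17 mm (8 mm wide, x = 108 to 130 mm, tops 118 mm high).
- rim (a point): Centre of the tank's mouth at rim height (90 mm above the bench), axes as the tank. Walls 10 mm thick at the x ends, 6 mm at the y sides: the mouth is 150 x 138 mm.
- lip (a point): Middle of the lower free edge of the tank's fixed lip, which overhangs the rim along the whole -x end: lip underside 10 mm above the rim, 4 mm thick, free edge at tank x = -73 mm. An upright stop closes the pocket beneath it at x = -85 mm.
- cover: Loose aluminium cover, about 0.5 kg, lying handle up. Origin: centre, at the foot of the 8 mm ribs under it (on the bench at the start); x points from plain edge to staple. Plate 164 x 146 mm, 5 mm thick, underside 8 mm above the origin. A tab (x = 81 to 137, y = 28 to 58 mm) carries the staple. Closed: axes agree with the tank's, origin 82 mm above the tank's, play 2 mm each way.
- plain_edge (a point): Middle of the cover's plain edge at half plate thickness (cover x = -83 mm); the plate ends at x = +81 mm. The ribs' outer faces are at y = +-66.5 mm (from x = -70 to 69 mm) and at x = +73 mm; none at the plain edge. They go inside the tank's mouth, and keep the plain edge from going under the lip while the cover is level.
- handle (a point): Middle of the cover's dark steel handle bar: 14 mm thick (cover x), 74 mm long (cover y), 16 mm tall, open beneath for 17 mm; 38 mm above the cover's origin, 25 mm above the plate's top; axes as the cover
- staple (a point): Centre of the opening of the staple on the cover's tab, 18 (x) x 18 (z) mm, passed along the cover's y; at cover (119, 42, 22) mm; the staple is 8 mm wide and its top is 36 mm above the cover's origin
- bolt_knob (a point): Top centre of the bolt's upright flat knob, 22 (tank x) x 12 (tank y) x 36 mm tall, 140 mm above the bench, at tank x = 119 mm, y = -59 mm when drawn; axes as the tank
- bolt (a joint): Travel of the 10 mm round steel bolt along the tank's +y: 0 fully drawn, 0.045 m fully home through the staple (a few newtons of friction; tip at tank y = 22 mm when drawn, 67 mm when home; bolt centre 104 mm high)
- tin: Bystander: squat round grease jar, 54 mm across, 62 mm tall, standing; origin under it
- screwdriver: Bystander: screwdriver 180 mm long, lying along its x
- wrench: Bystander: steel wrench 170 mm long, lying along its x
- hammer: Bystander: hammer 260 mm long, lying along its x
- chainring: Bystander: flat steel ring 116 mm across, 5 mm thick, lying; origin under it
- hub: Bystander: aluminium wheel hub standing on end, 48 mm across, 70 mm tall; origin under it
- oil: Bystander: oil bottle 52 mm across, 150 mm tall, standing; origin under it

How it is judged:
By the outcome, as a careful person would: the job done as asked, in the order asked, and still so for the second after the job is handed in, with the robot touching nothing.
It also fails if it takes over 51 s, if anything falls off the work surface, if the arm or the gripper's body presses on something with over 40 N, if the wrist force passes 120 N, or if a joint passes its speed limit or range.

## Working session

There is one attempt and no reset: what is moved stays moved. The work goes in short steps, Python scripts to look and compute and a shell command to move; the robot and the scene stay as the last step left them, time stands still between calls to the robot, and variables do not carry over. Pictures are saved under pics/ and viewed, at most 10 in all, crops included, and the job is handed in when it is done.

```bash
mkdir -p pics; ls; cat > h.py <<'E'
import numpy as np, cv2
from scipy.optimize import least_squares
from station import *
def proj(cam,P):
    c=calibration(cam);E=np.array(c["extrinsics"]);P=np.atleast_2d(P)
    X=P@E[:3,:3].T+E[:3,3];s=X[:,:2]/X[:,2:];r=(s**2).sum(1,keepdims=True)
    s=s*(1+c["k1"]*r);return s*[c["fx"],c["fy"]]+[c["cx"],c["cy"]]
def tri(obs):
    f=lambda p:np.concatenate([(proj(c,p)[0]-uv) for c,uv in obs])
    r=least_squares(f,[0.55,0,0.05]);return r.x,np.abs(r.fun).max()
def atz(cam,uv,z):
    r=least_squares(lambda p:proj(cam,[p[0],p[1],z])[0]-uv,[0.55,0]);return np.r_[r.x,z]
def save(cam,name):
    cv2.imwrite(f"pics/{name}.png",cv2.cvtColor(grab_frame(cam),cv2.COLOR_RGB2BGR))
E
python3 - <<'E'
from h import *
import json
for c in("side","top"):
    save(c,"a_"+c); k=calibration(c); print(c,k["fx"],k["cx"],k["k1"],np.round(k["extrinsics"],3).tolist())
print(get_state(), tip_reach if not callable(tip_reach) else tip_reach())
for q in("rim","lip","tank","cover","plain_edge","handle","staple","bolt_knob"):
    o=[]
    for c in("side","top"):
        r=mark_of(c,q); print(q,c,[(np.round(d["location"],1).tolist(),round(d["conf"],2)) for d in r[:2]])
        if r:o.append((c,r[0]["location"]))
    if len(o)==2:
        p,e=tri(o);print("   ",p.round(4),round(e,1))
E
```

```text
pics
side 475.88203903669796 317.7334169048705 -0.1350253063184705 [[-0.996, -0.087, -0.018, 0.572], [-0.051, 0.733, -0.678, 0.123], [0.072, -0.675, -0.734, 1.516], [0.0, 0.0, 0.0, 1.0]]
top 378.37000708559606 315.91275642591677 -0.08469642755699601 [[-0.014, -1.0, 0.008, -0.027], [-0.983, 0.012, -0.184, 0.58], [0.184, -0.01, -0.983, 1.272], [0.0, 0.0, 0.0, 1.0]]
{'t': 0.1, 'q': array([-8.63850240e-01,  3.59316642e-01,  1.11537447e-02, -2.77326134e-04,
       -1.22411616e+00, -2.88113218e-01]), 'qd': array([ 0.00058305, -0.00156671,  0.00174019,  0.00110388,  0.00039435,
       -0.00118854]), 'joint_efforts': array([-1.53710178e-03, -5.84163988e+01,  2.93750471e+01,  7.01545134e+00,
        1.01337489e-02, -4.21805601e-05]), 'eef_pos': array([ 0.27432772, -0.61629261,  0.24472252]), 'ee_rot': array([ 3.14009696e+00, -1.71369894e-04, -2.72285408e+00]), 'force': array([-0.65093013, -0.22758522,  0.27083582]), 'moment': array([-0.0720444 ,  0.04933242,  0.00887733]), 'gripper_force': 0.0, 'width': 0.08757906550284439} 0.019
rim side []
rim top [([359.9, 222.2], 0.76)]
lip side [([359.4, 168.1], 0.6)]
lip top [([366.4, 240.2], 0.8)]
    [ 0.4519 -0.2036  0.0746] 1.3
tank side [([339.8, 188.2], 0.98)]
tank top [([354.4, 227.7], 0.6), ([330.9, 167.3], 0.25)]
    [ 5.107e-01 -1.730e-01  5.000e-04] 0.4
cover side [([341.7, 281.4], 0.68), ([337.0, 187.1], 0.56)]
cover top [([245.1, 238.9], 0.75)]
    [0.4796 0.2187 0.0138] 2.1
plain_edge side [([372.3, 276.5], 0.84)]
plain_edge top [([251.3, 259.3], 0.9), ([283.1, 163.0], 0.64)]
    [0.397  0.196  0.0166] 0.7
handle side [([343.8, 277.4], 0.85)]
handle top [([243.9, 232.9], 0.81)]
    [0.4837 0.2199 0.0402] 2.0
staple side [([306.8, 298.5], 0.71), ([345.5, 282.0], 0.37)]
staple top [([227.0, 207.8], 0.97), ([310.6, 193.9], 0.63)]
    [0.5822 0.2862 0.0197] 0.6
bolt_knob side [([299.3, 152.4], 0.41)]
bolt_knob top [([364.2, 181.9], 0.38)]
    [ 0.6477 -0.1953  0.1397] 1.1
```

```bash
python3 - <<'E'
import cv2
a=cv2.imread("pics/a_top.png");b=cv2.imread("pics/a_side.png")
cv2.imwrite("pics/a1.png",cv2.resize(a[120:320,170:430],None,fx=3,fy=3,interpolation=3)[:600,:780])
cv2.imwrite("pics/a2.png",cv2.resize(b[110:340,240:440],None,fx=2.6,fy=2.6,interpolation=3))
E
```

```text
(no output)
```

View pics/a1.png

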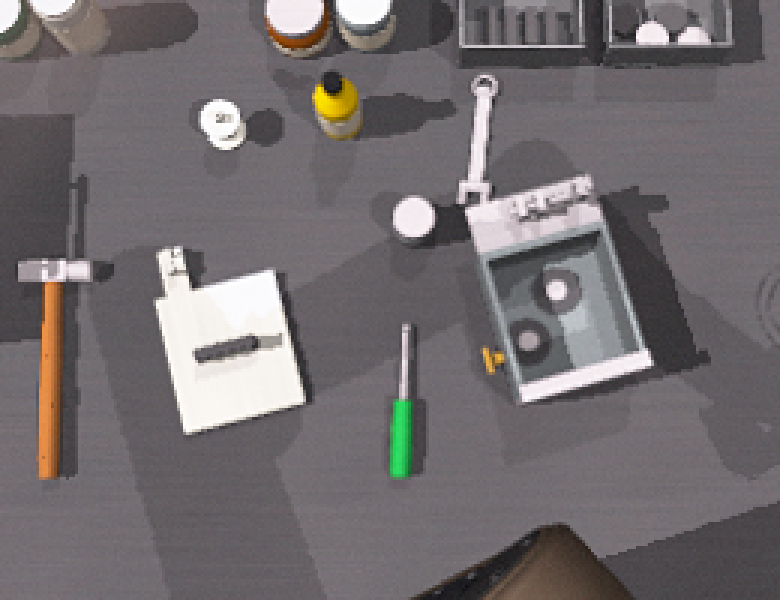

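View pics/a2.png

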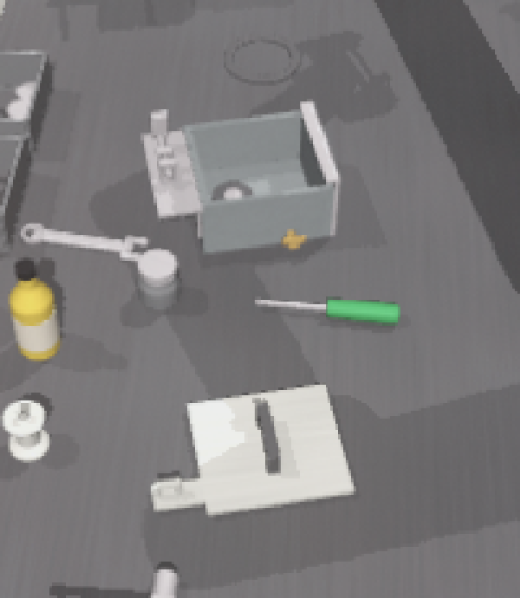

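The top crop shows the tank at right, with its lip low (full-image px ~344–387, 238–254), its bolt shelf up and the jar just left of the shelf. The cover is at left with its staple up-left (~227, 208) and its handle at ~(245, 235). The side view agrees with this, so next I fit both poses to the image edges.

```bash
cat >> h.py <<'E'
TANK=[((-.085,.075,.104),(-.085,-.075,.104)),((-.073,.075,.104),(-.073,-.075,.104)),((-.07,.075,.09),(.085,.075,.09)),((-.07,-.075,.09),(.085,-.075,.09)),((-.07,.069,.09),(.075,.069,.09)),((-.07,-.069,.09),(.075,-.069,.09)),((.075,-.069,.09),(.075,.069,.09)),((.085,-.07,.09),(.085,.07,.09))]
COVER=[((-.083,.073,.013),(-.083,-.073,.013)),((.081,.026,.013),(.081,-.073,.013)),((-.083,.073,.013),(.081,.073,.013)),((-.083,-.073,.013),(.081,-.073,.013)),((.09,.028,.013),(.135,.028,.013)),((.085,.058,.013),(.135,.058,.013))]
def fit(model,x0,z0,frames,cams=("top","side")):
    from scipy.optimize import minimize
    P=np.concatenate([np.linspace(a,b,40) for a,b in model])
    def cost(x,G):
        c,s=np.cos(x[2]),np.sin(x[2]);W=P@np.array([[c,s,0],[-s,c,0],[0,0,1]])+[x[0],x[1],z0]
        t=0
        for k in cams:
            uv=proj(k,W).astype(np.float32)
            t-=cv2.remap(G[k],uv[None,:,0].copy(),uv[None,:,1].copy(),1).mean()
        return t
    x=np.array(x0,float)
    for s in(3,1.5,0.8):
        G={}
        for k in cams:
            g=cv2.GaussianBlur(frames[k].astype(np.float32),(0,0),s)
            G[k]=s*np.sqrt(sum(cv2.Sobel(g,5,*d)**2 for d in((1,0),(0,1))).sum(2))
        x=minimize(cost,x,args=(G,),method="Nelder-Mead",options=dict(initial_simplex=x+np.array([[0,0,0],[.008,0,0],[0,.008,0],[0,0,.06]])*s/3,xatol=1e-5)).x
    return x,cost(x,G)
def draw(model,x,z0,cam,img):
    c,s=np.cos(x[2]),np.sin(x[2])
    for a,b in model:
        W=np.array([a,b])@np.array([[c,s,0],[-s,c,0],[0,0,1]])+[x[0],x[1],z0]
        uv=(proj(cam,W)*8*4).astype(int)
        cv2.line(img,tuple(map(int,uv[0])),tuple(map(int,uv[1])),(255,0,0),1,cv2.LINE_AA,3)
E
python3 - <<'E'
from h import *
F={c:cv2.cvtColor(cv2.imread(f"pics/a_{c}.png"),cv2.COLOR_BGR2RGB) for c in("top","side")}
R={}
for n,m,x0 in(("tank",TANK,(.527,-.18,.26)),("cover",COVER,(.479,.215,.22))):
    for cams in(("top","side"),("top",),("side",)):
        x,c=fit(m,x0,0,F,cams);print(n,cams,x.round(4),np.degrees(x[2]).round(2),round(c,1));R.setdefault(n,x)
im={c:cv2.resize(F[c],None,fx=4,fy=4,interpolation=2) for c in F}
for n,m in(("tank",TANK),("cover",COVER)):
    for c in F:draw(m,R[n],0,c,im[c])
o=[im["top"][165*4:272*4,215*4:395*4],im["side"][140*4:310*4,285*4:390*4]]
o=[cv2.resize(o[0],(475,int(475*107/180))),cv2.resize(o[1],(325,int(325*170/105)))]
h=max(i.shape[0] for i in o);o=[cv2.copyMakeBorder(i,0,h-i.shape[0],0,0,0) for i in o]
cv2.imwrite("pics/b.png",cv2.cvtColor(np.hstack(o),4))
E
```

```text
tank ('top', 'side') [ 0.5169 -0.1797  0.2602] 14.91 -436.5
tank ('top',) [ 0.5163 -0.1794  0.2574] 14.75 -288.5
tank ('side',) [ 0.5186 -0.1797  0.2603] 14.91 -151.2
cover ('top', 'side') [0.4822 0.217  0.2494] 14.29 -970.4
cover ('top',) [0.482  0.217  0.2518] 14.43 -603.9
cover ('side',) [0.4825 0.2174 0.24  ] 13.75 -369.8
```

View pics/b.png

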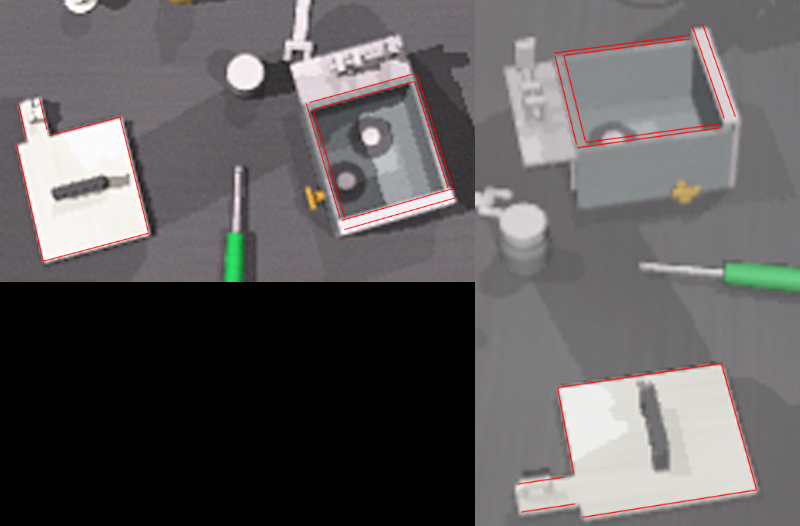

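The cover outline fits well. The tank outline sits about one wall thickness off in y (side crop, the near wall at ~(578,150)–(738,122)), so I'll restart its fit from several places and add more edges.

```bash
python3 - <<'E'
from h import *
F={c:cv2.cvtColor(cv2.imread(f"pics/a_{c}.png"),cv2.COLOR_BGR2RGB) for c in("top","side")}
S=[((.085,.075,.0),(-.085,.075,.0)),((.085,.075,.0),(.085,.075,.08)),((-.085,.075,.0),(-.085,.075,.104))]
SH=[((.141,-.06,.084),(.141,.06,.084))]
res=[]
for cams in(("top","side"),("top",),("side",)):
    M=TANK+SH+(S if cams!=("top",) else [])
    res=[]
    for dy in(-.006,0,.006):
        for dx in(-.006,0,.006):
            res.append(fit(M,(.517+dx,-.178+dy,.26),0,F,cams))
    res.sort(key=lambda r:r[1])
    for x,c in res[:9:2]:print(cams,x.round(4),np.degrees(x[2]).round(2),round(c,1))
    if len(cams)==2:B=res[0][0]
im={c:cv2.resize(F[c],None,fx=4,fy=4,interpolation=2) for c in F}
for c in F:draw(TANK+SH+S*(c=="side"),B,0,c,im[c])
o=[im["top"][170*4:260*4,310*4:395*4],im["side"][145*4:215*4,290*4:380*4]]
o=[cv2.resize(o[0],(400,424)),cv2.resize(o[1],(400,311))]
h=424;o=[cv2.copyMakeBorder(i,0,h-i.shape[0],0,0,0) for i in o]
cv2.imwrite("pics/c.png",cv2.cvtColor(np.hstack(o),4))
E
```

```text
Traceback (most recent call last):
  File "h.py", line 33, in fit
    x=minimize(cost,x,args=(G,),method="Nelder-Mead",options=dict(initial_simplex=x+np.array([[0,0,0],[.008,0,0],[0,.008,0],[0,0,.06]])*s/3,xatol=1e-5)).x
      ~~~~~~~~^^^^^^^^^^^^^^^^^^^^^^^^^^^^^^^^^^^^^^^^^^^^^^^^^^^^^^^^^^^^^^^^^^^^^^^^^^^^^^^^^^^^^^^^^^^^^^^^^^^^^^^^^^^^^^^^^^^^^^^^^^^^^^^^^^^^^^^^^^
  File "h.py", line 24, in cost
    uv=proj(k,W).astype(np.float32)
       ~~~~^^^^^
  File "h.py", line 5, in proj
    c=calibration(cam);E=np.array(c["extrinsics"]);P=np.atleast_2d(P)
ValueError: time passes only in moves, steps and waits
```

```bash
python3 -m handwheel '[{"delta_pos":[0.5,1,0],"dr":[0,0,6]},{"delta_pos":[0.5,1,0],"dr":[0,0,6]},{"delta_pos":[0.5,1,0],"dr":[0,0,6]},{"delta_pos":[0.5,1,0],"dr":[0,0,6]},{"delta_pos":[0.5,1,0],"dr":[0,0,6]},{"delta_pos":[0.5,1,0],"dr":[0,0,6]},{"delta_pos":[0.5,1,0],"dr":[0,0,6]},{"delta_pos":[0.5,1,0],"dr":[0,0,6]},{"delta_pos":[0.5,1,0],"dr":[0,0,6]},{"delta_pos":[0.5,1,0],"dr":[0,0,6]}]' -0.4 60
```

```text
t: 1.9
eef_pos: [0.4249, -0.3154, 0.2459]
ee_rot: [-3.141, -0.0, -1.671]
force: [0.8, 0.4, -0.9]
width: 0.0614
gripper_force: 0.0
```

```bash
sed -i 's/^def proj/CAL={c:calibration(c) for c in ("top","side")}\ndef proj/; s/c=calibration(cam);/c=CAL[cam];/' h.py
python3 - <<'E'
from h import *
F={c:cv2.cvtColor(cv2.imread(f"pics/a_{c}.png"),cv2.COLOR_BGR2RGB) for c in("top","side")}
S=[((.085,.075,.0),(-.085,.075,.0)),((.085,.075,.0),(.085,.075,.08)),((-.085,.075,.0),(-.085,.075,.104))]
SH=[((.141,-.06,.084),(.141,.06,.084))]
for cams in(("top","side"),("top",),("side",)):
    M=TANK+SH+(S if cams!=("top",) else [])
    res=[fit(M,(.517+dx,-.178+dy,.26),0,F,cams) for dy in(-.006,0,.006) for dx in(-.006,0,.006)]
    res.sort(key=lambda r:r[1])
    for x,c in res[:9:2]:print(cams,x.round(4),np.degrees(x[2]).round(2),round(c,1))
    if len(cams)==2:B=res[0][0]
im={c:cv2.resize(F[c],None,fx=4,fy=4,interpolation=2) for c in F}
for c in F:draw(TANK+SH+S*(c=="side"),B,0,c,im[c])
o=[im["top"][170*4:260*4,310*4:395*4],im["side"][145*4:215*4,290*4:380*4]]
o=[cv2.resize(o[0],(400,424)),cv2.resize(o[1],(400,311))]
h=424;o=[cv2.copyMakeBorder(i,0,h-i.shape[0],0,0,0) for i in o]
cv2.imwrite("pics/c.png",cv2.cvtColor(np.hstack(o),4))
E
```

```text
('top', 'side') [ 0.5182 -0.1791  0.2783] 15.95 -444.5
('top', 'side') [ 0.5183 -0.179   0.2777] 15.91 -444.4
('top', 'side') [ 0.5186 -0.1786  0.2648] 15.17 -444.4
('top', 'side') [ 0.5186 -0.1786  0.267 ] 15.3 -444.3
('top', 'side') [ 0.5186 -0.1785  0.2639] 15.12 -444.3
('top',) [ 0.5181 -0.179   0.2611] 14.96 -301.7
('top',) [ 0.5181 -0.1791  0.261 ] 14.96 -301.7
('top',) [ 0.5181 -0.1791  0.2608] 14.94 -301.7
('top',) [ 0.518  -0.1791  0.2617] 15.0 -301.6
('top',) [ 0.5183 -0.1789  0.2574] 14.75 -301.5
('side',) [ 0.5193 -0.1785  0.2577] 14.77 -149.9
('side',) [ 0.5194 -0.1785  0.2543] 14.57 -149.8
('side',) [ 0.5193 -0.1783  0.2588] 14.83 -149.8
('side',) [ 0.5193 -0.1783  0.2567] 14.71 -149.8
('side',) [ 0.5193 -0.1785  0.2568] 14.71 -149.8
```

View pics/c.png

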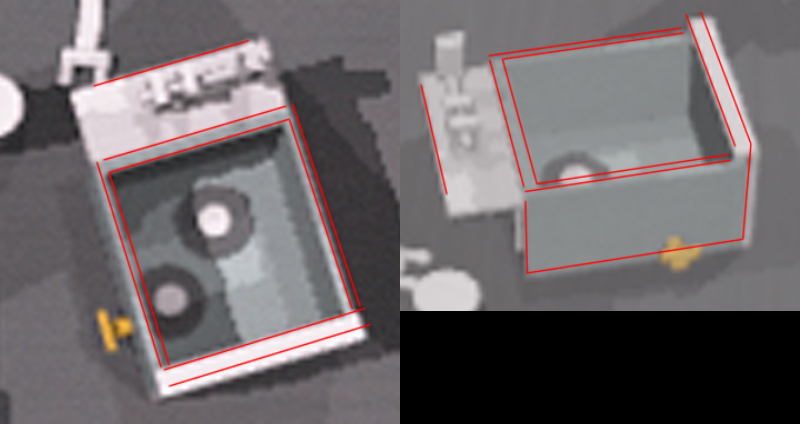

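```bash
python3 - <<'E'
from h import *
F={c:cv2.cvtColor(cv2.imread(f"pics/a_{c}.png"),cv2.COLOR_BGR2RGB) for c in("top","side")}
S=[((.085,.075,.0),(-.085,.075,.0))]
W=[((-.073,.075,.100),(-.073,-.075,.100))]
for cams in(("top","side"),("top",),("side",)):
    M=TANK[1:]+(S if cams!=("top",) else [])
    res=[fit(M,(.515+dx,-.178+dy,.262),0,F,cams) for dy in(-.004,0,.004) for dx in(-.006,0,.006)]
    res.sort(key=lambda r:r[1])
    for x,c in res[:5:2]:print(cams,x.round(4),np.degrees(x[2]).round(2),round(c,1))
    if len(cams)==2:B=res[0][0]
t=np.array([B[0],B[1],0]);c,s=np.cos(B[2]),np.sin(B[2]);R=np.array([[c,-s,0],[s,c,0],[0,0,1]])
kn=R@[.119,-.059,.14]+t;lp=R@[-.073,0,.1]+t
print("knob",kn,"lip",lp)
for k in F:print(k,"knob",proj(k,kn),"lip",proj(k,lp),"rim",proj(k,t+[0,0,.09]))
E
```

```text
('top', 'side') [ 0.5194 -0.1787  0.2649] 15.18 -436.4
('top', 'side') [ 0.5194 -0.1787  0.265 ] 15.18 -436.3
('top', 'side') [ 0.5194 -0.1787  0.2639] 15.12 -436.3
('top',) [ 0.5189 -0.179   0.2635] 15.1 -296.3
('top',) [ 0.5189 -0.179   0.2639] 15.12 -296.3
('top',) [ 0.519 -0.179  0.262] 15.01 -296.2
('side',) [ 0.52   -0.1778  0.259 ] 14.84 -148.2
('side',) [ 0.5201 -0.1779  0.2601] 14.9 -148.2
('side',) [ 0.5201 -0.1779  0.2605] 14.92 -148.2
knob [ 0.64971299 -0.20445725  0.14      ] lip [ 0.4489635  -0.19777583  0.1       ]
top knob [[367.00014437 180.20558359]] lip [[365.63388509 241.67729931]] rim [[358.85762058 221.27413386]]
side knob [[300.04137019 150.80788819]] lip [[359.27188073 163.62899843]] rim [[338.13104152 168.66406821]]
```

```bash
python3 -m handwheel '[{"delta_pos":[0.25,1,0],"dr":[0,0,1.5]},{"delta_pos":[0.2,1,0],"dr":[0,0,1.5]},{"delta_pos":[0.2,1,0],"dr":[0,0,1.5]},{"delta_pos":[0.2,1,0],"dr":[0,0,1.5]},{"delta_pos":[0.2,1,0],"dr":[0,0,1.5]},{"delta_pos":[0.2,1,0],"dr":[0,0,1.5]},{"delta_pos":[0.2,1,0],"dr":[0,0,1.5]},{"delta_pos":[0.2,1,0],"dr":[0,0,1.5]},{"delta_pos":[0.2,1,0],"dr":[0,0,1.5]},{"delta_pos":[0.2,1,0],"dr":[0,0,1.5]}]'
python3 -m handwheel '[{"delta_pos":[0,1,0],"dr":[0,0,2]},{"delta_pos":[0,1,0],"dr":[0,0,1]},{"delta_pos":[0,1,0],"dr":[0,0,0]},{"delta_pos":[0,1,0],"dr":[0,0,0]},{"delta_pos":[0,1,0],"dr":[0,0,0]},{"delta_pos":[0,1,-0.3],"dr":[0,0,0]},{"delta_pos":[0,1,-0.5],"dr":[0,0,0]},{"delta_pos":[0,0.7,-1],"dr":[0,0,0]},{"delta_pos":[0,0,-1],"dr":[0,0,0]}]'
```

```text
t: 2.9
eef_pos: [0.4861, -0.0154, 0.2459]
ee_rot: [-3.141, 0.0, -1.413]
force: [0.6, 0.5, 0.0]
width: 0.0608
gripper_force: 0.0
t: 3.8
eef_pos: [0.4865, 0.217, 0.1612]
ee_rot: [-3.139, 0.001, -1.359]
force: [-0.3, -0.6, 0.6]
width: 0.0613
gripper_force: 0.0
```

```bash
python3 -m handwheel '[{"delta_pos":[-0.14,0,-1],"dr":[0,0,2.2]},{"delta_pos":[0,0,-1],"dr":[0,0,0]},{"delta_pos":[0,0,-0.8],"dr":[0,0,0]},{"delta_pos":[0,0,-0.6],"dr":[0,0,0]},{"delta_pos":[0,0,-0.4],"dr":[0,0,0]},{"delta_pos":[0,0,-0.1],"dr":[0,0,0]},{"delta_pos":[0,0,0],"dr":[0,0,0]},{"delta_pos":[0,0,0],"dr":[0,0,0]}]'
python3 - <<'E'
from h import *
F={c:grab_frame(c) for c in("top","side")}
t,s=F["top"][190:290,200:300],F["side"][220:320,290:390]
cv2.imwrite("pics/d.png",cv2.cvtColor(cv2.resize(np.hstack([t,s]),(800,400),interpolation=2),4))
E
```

```text
t: 4.6
eef_pos: [0.4823, 0.2148, 0.0454]
ee_rot: [-3.14, 0.001, -1.323]
force: [-0.3, 0.6, -0.6]
width: 0.061
gripper_force: 0.0
```

View pics/d.png

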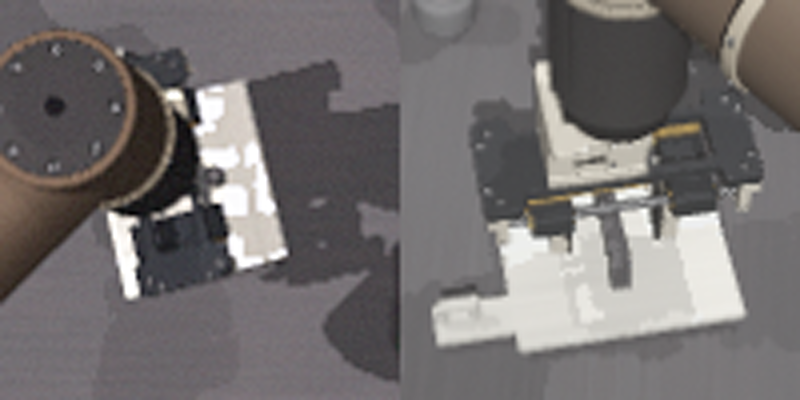

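The side view shows the two fingers astride the bar, at ~(555,235) and ~(660,215) with the bar at (615,240) between them. I'll go down 4 mm and grip.

```bash
python3 -m handwheel '[{"delta_pos":[0,0.05,-0.15],"dr":[0,0,0]},{"delta_pos":[0,0,0],"dr":[0,0,0]}]' 
python3 -m handwheel '[{"delta_pos":[0,0,0],"dr":[0,0,0]},{"delta_pos":[0,0,0],"dr":[0,0,0]},{"delta_pos":[0,0,0],"dr":[0,0,0]},{"delta_pos":[0,0,0],"dr":[0,0,0]},{"delta_pos":[0,0,0],"dr":[0,0,0]},{"delta_pos":[0,0,0],"dr":[0,0,0]}]' 1 60
python3 -m handwheel '[{"delta_pos":[0,0,0.3],"dr":[0,0,0]},{"delta_pos":[0,0,0.7],"dr":[0,0,0]},{"delta_pos":[0,0,1],"dr":[0,0,0]},{"delta_pos":[0,0,1],"dr":[0,0,0]},{"delta_pos":[0,0,1],"dr":[0,0,0]},{"delta_pos":[0,0,1],"dr":[0,0,0]},{"delta_pos":[0,0,1],"dr":[0,0,0]},{"delta_pos":[0,0,0],"dr":[0,0,0]}]'
```

```text
t: 4.9
eef_pos: [0.4817, 0.216, 0.04]
ee_rot: [-3.141, 0.0, -1.323]
force: [-0.5, -0.1, -0.9]
width: 0.0615
gripper_force: 0.0
t: 5.5
eef_pos: [0.4818, 0.2159, 0.0401]
ee_rot: [-3.142, 0.0, -1.323]
force: [0.2, 0.2, 0.4]
width: 0.0189
gripper_force: 0.0
t: 6.3
eef_pos: [0.4832, 0.2168, 0.2246]
ee_rot: [-3.135, 0.003, -1.322]
force: [-0.2, 0.3, -4.2]
width: 0.0133
gripper_force: 60.0
```

```bash
cat >> h.py <<'E'
T=np.array([.5192,-.1786,0]);YAW=np.radians(15.05)
RT=np.array([[np.cos(YAW),-np.sin(YAW),0],[np.sin(YAW),np.cos(YAW),0],[0,0,1]])
def tcp_for(px,pz,th,h=.044,oy=-.001):
    "TCP with plate's lower plain edge at tank x=px,z=pz, tilt th deg (staple end up)"
    a=np.radians(th);c,s=np.cos(a),np.sin(a);rx,rz=.083,h-.008
    return T+RT@[px+rx*c-rz*s,oy,pz+rx*s+rz*c]
E
python3 - <<'E'
from h import *
for a in((-.06,.13,10),(-.06,.1,10),(-.06,.091,10),(-.083,.091,10)):print(a,tcp_for(*a).round(4),((tcp_for(*a)-[.4832,.2168,.2246])/.03).round(2))
print(10*RT[:,1])
E
```

```text
(-0.06, 0.13, 10) [ 0.5344 -0.1755  0.1799] [  1.71 -13.08  -1.49]
(-0.06, 0.1, 10) [ 0.5344 -0.1755  0.1499] [  1.71 -13.08  -2.49]
(-0.06, 0.091, 10) [ 0.5344 -0.1755  0.1409] [  1.71 -13.08  -2.79]
(-0.083, 0.091, 10) [ 0.5122 -0.1815  0.1409] [  0.97 -13.28  -2.79]
[-2.59661876  9.65699596  0.        ]
```

```bash
python3 -m handwheel '[{"delta_pos":[0.12,-0.5,0],"dr":[0,0,0.8]},{"delta_pos":[0.12,-1,0],"dr":[0.65,-2.4,0]},{"delta_pos":[0.12,-1,0],"dr":[0.65,-2.4,0]},{"delta_pos":[0.12,-1,0],"dr":[0.65,-2.4,0]},{"delta_pos":[0.12,-1,0],"dr":[0.65,-2.4,0]},{"delta_pos":[0.12,-1,0],"dr":[0,0,0]},{"delta_pos":[0.12,-1,0],"dr":[0,0,0]},{"delta_pos":[0.12,-1,0],"dr":[0,0,0]},{"delta_pos":[0.12,-1,0],"dr":[0,0,0]},{"delta_pos":[0.12,-1,0],"dr":[0,0,0]}]'
python3 -m handwheel '[{"delta_pos":[0.12,-1,0],"dr":[0,0,0]},{"delta_pos":[0.12,-1,0],"dr":[0,0,0]},{"delta_pos":[0.12,-1,0],"dr":[0,0,0]},{"delta_pos":[0.12,-0.6,-0.3],"dr":[0,0,0]},{"delta_pos":[0,0,-0.5],"dr":[0,0,0]},{"delta_pos":[0,0,0],"dr":[0,0,0]},{"delta_pos":[0,0,0],"dr":[0,0,0]}]'
python3 - <<'E'
from h import *
st=get_state();print(st["eef_pos"],st["ee_rot"])
for c in("top","side"):
    save(c,"e_"+c)
    for q in("plain_edge","staple","handle","cover"):
        r=mark_of(c,q);print(c,q,[(np.round(d["location"],1).tolist(),round(d["conf"],2)) for d in r[:2]])
t,s=[cv2.imread(f"pics/e_{c}.png") for c in("top","side")]
cv2.imwrite("pics/e.png",cv2.resize(np.hstack([t[150:280,300:430],s[90:220,260:390]]),(800,400),interpolation=2))
E
```

```text
t: 7.3
eef_pos: [0.5163, -0.0704, 0.2188]
ee_rot: [-2.971, 0.001, -1.309]
force: [1.2, 0.2, -5.0]
width: 0.0135
gripper_force: 60.0
t: 8.0
eef_pos: [0.5312, -0.177, 0.1951]
ee_rot: [-2.971, 0.001, -1.309]
force: [0.4, 0.1, -3.4]
width: 0.0139
gripper_force: 60.0
[ 0.53115892 -0.17704764  0.19514028] [-2.97060571e+00  1.37390173e-03 -1.30921243e+00]
top plain_edge [([367.1, 237.8], 0.57)]
top staple [([337.8, 182.2], 0.93), ([370.1, 237.7], 0.69)]
top handle []
top cover [([247.3, 164.6], 0.67)]
side plain_edge []
side staple [([299.8, 160.7], 0.61), ([302.6, 154.3], 0.61)]
side handle [([336.5, 146.8], 0.79)]
side cover [([333.6, 156.3], 0.7)]
```

View pics/e.png

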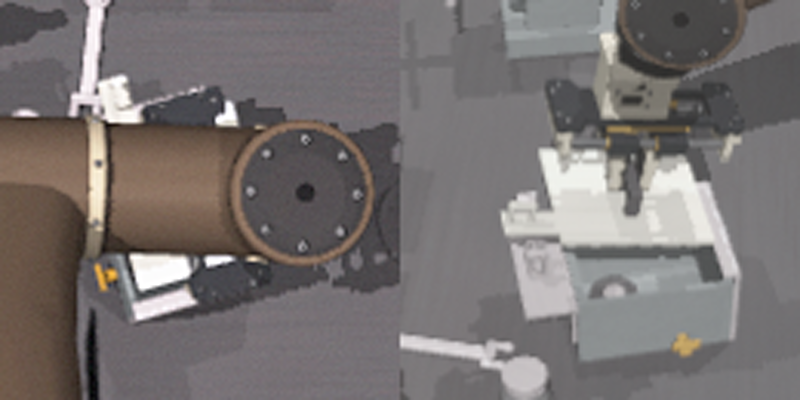

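The side view shows the tilted cover over the tank: near plate edge ~(560–715, 248) in the crop, staple end left at (530,215), plain edge right near the lip. I'll fit the grasp height from this view.

```bash
cat >> h.py <<'E'
from scipy.spatial.transform import Rotation as Ro
C0=Ro.from_euler("xyz",[np.pi,0,-np.pi/2]).as_matrix()  # tool axes seen from cover
def cov_pts(M,pos,rot,h,oy,roll):
    Rt=Ro.from_euler("xyz",rot).as_matrix()
    Rc=Rt@C0.T@Ro.from_euler("x",roll).as_matrix()
    return (M-np.array([0,oy,h]))@Rc.T+pos,Rc
E
python3 - <<'E'
from h import *
from scipy.optimize import minimize
st=get_state();pos,rot=st["eef_pos"],st["ee_rot"]
E0=[((-.06,.073,.013),(.081,.073,.013)),((.081,.06,.013),(.081,.073,.013)),((.081,-.073,.013),(.081,.026,.013)),((.09,.058,.013),(.135,.058,.013)),((-.06,.073,.008),(.081,.073,.008))]
P=np.concatenate([np.linspace(a,b,40) for a,b in E0])
W,Rc=cov_pts(P,pos,rot,.044,-.001,0);print("cover axes",Rc.round(3).tolist())
img=cv2.imread("pics/e_side.png")
for s in(2,1,.7):
    g=cv2.GaussianBlur(img.astype(np.float32),(0,0),s);G=np.sqrt(sum(cv2.Sobel(g,5,*d)**2 for d in((1,0),(0,1))).sum(2))
    def cost(h,oy,roll):
        uv=proj("side",cov_pts(P,pos,rot,h,oy,roll)[0]).astype(np.float32)
        return cv2.remap(G,uv[None,:,0].copy(),uv[None,:,1].copy(),1).mean()
    for roll in(-.02,0,.02):
        b=max((cost(h,-.001,roll),h) for h in np.arange(.03,.06,.0005));print(s,roll,np.round(b,4))
hd=np.array([[0,0,.038],[.119,.042,.022],[-.083,0,.0105]])
for h in(.040,.044,.048):
    print(h,[proj(c,cov_pts(hd,pos,rot,h,-.001,0)[0]).round(1).tolist() for c in("side","top")])
E
```

```text
cover axes [[0.951, -0.259, -0.167], [0.255, 0.966, -0.045], [0.173, 0.0, 0.985]]
2 -0.02 [2.05331e+02 4.50000e-02]
2 0 [2.063978e+02 4.550000e-02]
2 0.02 [2.07026e+02 4.60000e-02]
1 -0.02 [3.564333e+02 4.800000e-02]
1 0 [3.580616e+02 4.850000e-02]
1 0.02 [3.591072e+02 4.950000e-02]
0.7 -0.02 [4.227416e+02 4.850000e-02]
0.7 0 [4.256111e+02 4.900000e-02]
0.7 0.02 [4.268148e+02 4.950000e-02]
0.04 [[[334.5, 145.7], [299.5, 158.2], [357.2, 152.2]], [[361.8, 212.4], [338.2, 179.6], [367.2, 237.4]]]
0.044 [[[334.3, 146.7], [299.4, 159.1], [357.0, 153.2]], [[361.6, 212.4], [338.1, 179.7], [367.0, 237.3]]]
0.048 [[[334.1, 147.6], [299.2, 160.1], [356.7, 154.1]], [[361.4, 212.4], [337.9, 179.8], [366.7, 237.2]]]
```

```bash
python3 -m handwheel '[{"delta_pos":[0,0.02,-0.5],"dr":[0,0,0]},{"delta_pos":[0,0,-0.5],"dr":[0,0,0]},{"delta_pos":[0,0,-0.3],"dr":[0,0,0]},{"delta_pos":[0,0,-0.2],"dr":[0,0,0]},{"delta_pos":[0,0,0],"dr":[0,0,0]},{"delta_pos":[0,0,0],"dr":[0,0,0]}]'
for i in 1; do python3 -m handwheel '[{"delta_pos":[0,0,-0.05],"dr":[0,0,0]},{"delta_pos":[0,0,-0.05],"dr":[0,0,0]},{"delta_pos":[0,0,0],"dr":[0,0,0]}]'; done
python3 -c "
from h import *
s=get_state();print(s['force'].round(1),s['moment'].round(2),s['eef_pos'],RT.T@(s['eef_pos']-T))"
```

```text
t: 9.1
eef_pos: [0.5326, -0.1766, 0.1515]
ee_rot: [-2.968, 0.0, -1.309]
force: [-0.4, 0.3, -3.9]
width: 0.0137
gripper_force: 60.0
t: 9.4
eef_pos: [0.5321, -0.1765, 0.1481]
ee_rot: [-2.968, 0.0, -1.309]
force: [-0.4, -1.4, -4.6]
width: 0.0138
gripper_force: 60.0
[-0.4 -1.4 -4.6] [-0.26  1.   -0.01] [ 0.53214404 -0.17652802  0.14812852] [ 0.01303807 -0.00136016  0.14812852]
```

```bash
python3 -m handwheel '[{"delta_pos":[0,0.02,-0.05],"dr":[0,0,0]},{"delta_pos":[0,0,-0.05],"dr":[0,0,0]},{"delta_pos":[0,0,0],"dr":[0,0,0]}]'; python3 -m handwheel '[{"delta_pos":[0,0,-0.05],"dr":[0,0,0]},{"delta_pos":[0,0,0],"dr":[0,0,0]}]'
```

```text
t: 9.7
eef_pos: [0.5324, -0.1759, 0.1451]
ee_rot: [-2.968, 0.0, -1.309]
force: [0.0, 0.6, -2.6]
width: 0.0135
gripper_force: 60.0
t: 9.9
eef_pos: [0.5328, -0.1759, 0.1441]
ee_rot: [-2.967, -0.0, -1.309]
force: [-0.0, 1.2, 1.0]
width: 0.014
gripper_force: 60.0
```

```bash
python3 -m handwheel '[{"delta_pos":[0,0,-0.04],"dr":[0,0,0]},{"delta_pos":[0,0,0],"dr":[0,0,0]}]'
python3 - <<'E'
from h import *
s=get_state();print(s['moment'].round(2))
for c in("side","top"):save(c,"f_"+c)
a=cv2.imread("pics/f_side.png")[120:220,280:390];b=cv2.imread("pics/f_top.png")[170:270,300:410]
cv2.imwrite("pics/f.png",cv2.resize(np.hstack([a,b]),(800,364),interpolation=2))
E
```

```text
t: 10.1
eef_pos: [0.533, -0.1759, 0.1431]
ee_rot: [-2.966, -0.0, -1.309]
force: [0.1, 3.9, 4.6]
width: 0.0136
gripper_force: 60.0
[0.73 0.73 0.07]
```

View pics/f.png

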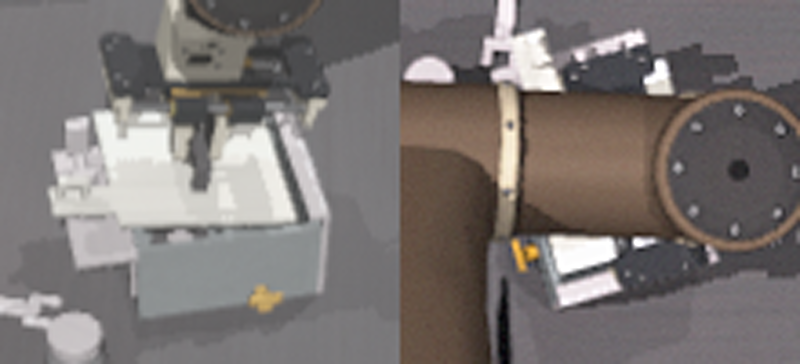

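The side crop shows the plate's near corner about at the near wall's top at ~(300,222), with the plain edge still short of the lip. To tell plate contact from rib contact, I'll refit h and check the side camera's height bias on the tank.

```bash
python3 - <<'E'
from h import *
st=get_state();print(st["force"].round(1))
E0=[((-.07,.073,.013),(.081,.073,.013)),((.081,-.073,.013),(.081,.026,.013)),((.09,.058,.013),(.135,.058,.013))]
E1=[((-.075,.073,.008),(.075,.073,.008))]
def grad(f,s):
    g=cv2.GaussianBlur(cv2.imread(f).astype(np.float32),(0,0),s);return np.sqrt(sum(cv2.Sobel(g,5,*d)**2 for d in((1,0),(0,1))).sum(2))
def sc(G,W,cam="side"):
    uv=proj(cam,W).astype(np.float32);return cv2.remap(G,uv[None,:,0].copy(),uv[None,:,1].copy(),1).mean()
L=lambda M:np.concatenate([np.linspace(a,b,40) for a,b in M])
for f,pos,rot in(("e",[.53115892,-.17704764,.19514028],[-2.9706,.00137,-1.3092]),("f",st["eef_pos"],st["ee_rot"])):
    for s in(1,.7):
        G=grad(f"pics/{f}_side.png",s)
        print(f,s,[max((sc(G,cov_pts(L(M),pos,rot,h,-.001,0)[0]),h) for h in np.arange(.034,.06,.0005))[1].round(4) for M in(E0,E1,E0+E1)])
for s in(1.5,1,.7):
    G=grad("pics/a_side.png",s)
    M=L(TANK[2:]);print("tank dz",max((sc(G,(M+[0,0,dz])@RT.T+T),dz) for dz in np.arange(-.01,.01,.0005)))
    M=L([TANK[1],((-.073,.075,.1),(-.073,-.075,.1))])
    G=grad("pics/a_top.png",s);print("lip top dx",max((sc(G,(M[:40]+[d,0,0])@RT.T+T,"top"),d) for d in np.arange(-.01,.01,.0005)))
E
```

```text
[0.  5.  4.5]
e 1 [np.float64(0.0485), np.float64(0.044), np.float64(0.048)]
e 0.7 [np.float64(0.0485), np.float64(0.044), np.float64(0.048)]
f 1 [np.float64(0.0485), np.float64(0.044), np.float64(0.048)]
f 0.7 [np.float64(0.049), np.float64(0.0445), np.float64(0.0485)]
tank dz (np.float32(94.68716), np.float64(0.0020000000000000104))
lip top dx (np.float32(367.23257), np.float64(0.0005000000000000091))
tank dz (np.float32(121.48581), np.float64(0.0010000000000000096))
lip top dx (np.float32(482.4069), np.float64(0.0005000000000000091))
tank dz (np.float32(141.47241), np.float64(0.0005000000000000091))
lip top dx (np.float32(572.1844), np.float64(0.0005000000000000091))
```

```bash
python3 -m handwheel '[{"delta_pos":[0,0.02,0.05],"dr":[0,0,0]},{"delta_pos":[0,0,0],"dr":[0,0,0]}]'; python3 -m handwheel '[{"delta_pos":[-0.1,-0.027,0],"dr":[0,0,0]},{"delta_pos":[-0.1,-0.027,0],"dr":[0,0,0]},{"delta_pos":[-0.1,-0.027,0],"dr":[0,0,0]},{"delta_pos":[-0.1,-0.027,0],"dr":[0,0,0]},{"delta_pos":[0,0,0],"dr":[0,0,0]}]'
python3 -m handwheel '[{"delta_pos":[-0.1,-0.027,0],"dr":[0,0,0]},{"delta_pos":[-0.1,-0.027,0],"dr":[0,0,0]},{"delta_pos":[0,0,0],"dr":[0,0,0]}]'
python3 -c "
from h import *
s=get_state();print(s['moment'].round(2),RT.T@(s['eef_pos']-T))"
```

```text
t: 10.4
eef_pos: [0.5322, -0.1756, 0.1439]
ee_rot: [-2.968, 0.0, -1.309]
force: [0.5, 0.8, 0.7]
width: 0.0136
gripper_force: 60.0
t: 10.9
eef_pos: [0.5196, -0.1788, 0.1439]
ee_rot: [-2.968, 0.0, -1.309]
force: [2.7, -1.1, 0.9]
width: 0.0131
gripper_force: 60.1
t: 11.2
eef_pos: [0.516, -0.18, 0.1448]
ee_rot: [-2.964, -0.001, -1.308]
force: [6.1, 2.2, -0.7]
width: 0.0136
gripper_force: 60.2
[ 0.29 -1.97  0.44] [-0.00348508 -0.00050471  0.14477592]
```

```bash
python3 -m handwheel '[{"delta_pos":[0.05,0.015,-0.03],"dr":[0,0,0]},{"delta_pos":[0,0,0],"dr":[0,0,0]}]';  python3 -m handwheel '[{"delta_pos":[-0.05,-0.015,0],"dr":[0,0,0]},{"delta_pos":[-0.05,-0.013,0],"dr":[0,0,0]},{"delta_pos":[0,0,0],"dr":[0,0,0]}]'
python3 -c "
from h import *
s=get_state();print(s['moment'].round(2),RT.T@(s['eef_pos']-T))"
```

```text
t: 11.4
eef_pos: [0.5167, -0.1797, 0.1435]
ee_rot: [-2.966, -0.0, -1.308]
force: [6.1, 1.5, 3.1]
width: 0.0132
gripper_force: 60.1
t: 11.7
eef_pos: [0.5154, -0.1801, 0.1444]
ee_rot: [-2.962, -0.001, -1.308]
force: [9.1, 5.6, 2.6]
width: 0.0133
gripper_force: 60.2
[ 1.29 -2.73  0.61] [-0.00405755 -0.00048058  0.1444331 ]
```

```bash
python3 - <<'E'
from h import *
st=get_state();pos,rot=st["eef_pos"],st["ee_rot"]
for c in("side","top"):save(c,"g_"+c)
M=[((-.083,.073,.013),(.081,.073,.013)),((-.083,.073,.013),(-.083,-.073,.013)),((.081,-.073,.013),(.081,.026,.013)),((.09,.058,.013),(.135,.058,.013)),((-.083,.073,.008),(-.083,.073,.013))]
o=[]
for c,(r0,r1,c0,c1) in(("side",(130,215,290,380)),("top",(225,265,335,390))):
    im=cv2.resize(cv2.imread(f"pics/g_{c}.png"),None,fx=4,fy=4,interpolation=2)
    raw=im.copy()
    for a,b in M:
        uv=(proj(c,cov_pts(np.array([a,b]),pos,rot,.048,-.001,0)[0])*32+12).astype(int)
        cv2.line(im,tuple(map(int,uv[0])),tuple(map(int,uv[1])),(0,0,255),1,cv2.LINE_AA,3)
    draw([TANK[1],TANK[2],TANK[4],((-.073,.075,.1),(-.073,.075,.104))],[T[0],T[1],YAW],0,c,im)
    o+=[im[r0*4:r1*4,c0*4:c1*4]]+([raw[r0*4:r1*4,c0*4:c1*4]] if c=="side" else [])
w=720;o=[np.hstack(o[:2]),cv2.copyMakeBorder(o[2],0,0,0,720-o[2].shape[1],0)]
cv2.imwrite("pics/g.png",np.vstack(o))
E
```

```text
(no output)
```

View pics/g.png

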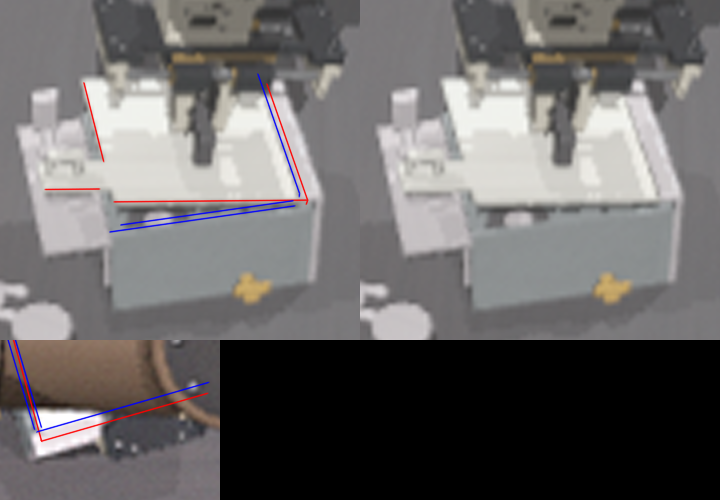

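The side picture shows the plate's near corner reaching the lip's edge at ~(660,200), with the predicted edge about 5 mm past it. The push is stopped by something horizontal, probably the plain edge catching the −x wall's inner corner. I'll back off, flatten by 2°, and retry slightly higher.

```bash
python3 -m handwheel '[{"delta_pos":[0.1,0.027,0],"dr":[0,0,0]},{"delta_pos":[0.1,0.027,0],"dr":[0,0,0]},{"delta_pos":[0,0,0],"dr":[-0.52,1.93,0]},{"delta_pos":[0,0,-0.02],"dr":[0,0,0]},{"delta_pos":[0,0,0],"dr":[0,0,0]}]'
python3 -c "
from h import *
s=get_state();print(s['moment'].round(2),RT.T@(s['eef_pos']-T))"
python3 -m handwheel '[{"delta_pos":[-0.1,-0.027,0],"dr":[0,0,0]},{"delta_pos":[-0.1,-0.027,0],"dr":[0,0,0]},{"delta_pos":[-0.05,-0.013,0],"dr":[0,0,0]},{"delta_pos":[0,0,0],"dr":[0,0,0]}]'
python3 -c "
from h import *
s=get_state();print(s['moment'].round(2),RT.T@(s['eef_pos']-T))"
```

```text
t: 12.3
eef_pos: [0.5179, -0.1792, 0.1414]
ee_rot: [-3.005, 0.001, -1.309]
force: [2.1, -3.9, -1.7]
width: 0.0132
gripper_force: 60.1
[-1.81 -0.31  0.12] [-0.00143363 -0.00023167  0.14142902]
t: 12.7
eef_pos: [0.5153, -0.1798, 0.1441]
ee_rot: [-2.993, -0.001, -1.308]
force: [12.8, 5.8, -3.4]
width: 0.0136
gripper_force: 60.3
[ 2.09 -4.47  0.72] [-4.05058466e-03 -1.08644284e-04  1.44096403e-01]
```

```bash
python3 - <<'E'
from h import *
st=get_state();pos,rot=st["eef_pos"],st["ee_rot"]
for c in("side","top"):save(c,"i_"+c)
print([ (c,q,[(np.round(d["location"],1).tolist(),round(d["conf"],2)) for d in mark_of(c,q)[:2]]) for c in("side","top") for q in("staple","plain_edge","lip")])
for n in((.119,.042,.022),(-.083,0,.0105)):print([proj(c,cov_pts(np.array([n]),pos,rot,.0475,-.001,0)[0]).round(1).tolist() for c in("side","top")])
print("lip",[proj(c,T+RT@[-.073,0,.1]).round(1).tolist() for c in("side","top")])
def grad(f,s):
    g=cv2.GaussianBlur(cv2.imread(f).astype(np.float32),(0,0),s);return np.sqrt(sum(cv2.Sobel(g,5,*d)**2 for d in((1,0),(0,1))).sum(2))
L=lambda M:np.concatenate([np.linspace(a,b,40) for a,b in M])
XE=L([((.081,-.073,.013),(.081,.026,.013))]);TE=L([((.137,.028,.013),(.137,.058,.013)),((.135,.028,.013),(.09,.028,.013)),((.135,.058,.013),(.09,.058,.013))])
for f,p,r in(("e",[.53115892,-.17704764,.19514028],[-2.9706,.00137,-1.3092]),("f",[.533,-.1759,.1431],[-2.966,0,-1.309]),("i",pos,rot)):
  for cam,M in(("side",XE),("side",TE),("side",np.vstack([XE,TE])),("top",TE)):
    for s in(1,):
        G=grad(f"pics/{f}_{cam}.png",s);b=[]
        for d in np.arange(-.01,.0101,.0005):
            W,R=cov_pts(M,p,r,.048,-.001,0);uv=proj(cam,W+R[:,0]*d).astype(np.float32)
            b.append((cv2.remap(G,uv[None,:,0].copy(),uv[None,:,1].copy(),1).mean(),d))
        print(f,cam,len(M),[np.round(x,4).tolist() for x in sorted(b)[::-1][:2]])
E
```

```text
[('side', 'staple', [([307.8, 176.0], 0.9)]), ('side', 'plain_edge', [([362.5, 163.9], 0.76)]), ('side', 'lip', [([359.0, 167.9], 0.66), ([307.7, 174.5], 0.48)]), ('top', 'staple', [([339.0, 189.2], 0.81)]), ('top', 'plain_edge', [([367.6, 242.4], 0.63), ([244.9, 162.3], 0.58)]), ('top', 'lip', [([366.6, 242.4], 0.6)])]
[[[305.4, 172.2]], [[337.8, 189.0]]]
[[[361.5, 164.6]], [[365.8, 244.2]]]
lip [[[359.3, 163.7]], [[365.6, 241.8]]]
e side 40 [[438.7311, 0.002], [438.3495, 0.0015]]
e side 120 [[257.7652, 0.0025], [257.3973, 0.003]]
e side 160 [[302.4424, 0.002], [301.7444, 0.0025]]
e top 120 [[432.9721, 0.001], [432.2885, 0.0015]]
f side 40 [[279.7547, -0.0005], [278.341, -0.001]]
f side 120 [[217.9875, 0.002], [217.4352, 0.0015]]
f side 160 [[227.2973, 0.001], [226.5092, 0.0005]]
f top 120 [[407.0409, 0.0005], [406.9701, 0.0]]
i side 40 [[342.8397, 0.001], [341.2868, 0.0005]]
i side 120 [[188.0171, 0.01], [185.3581, 0.0095]]
i side 160 [[176.459, 0.01], [174.7193, 0.0095]]
i top 120 [[370.6837, 0.0005], [370.3361, 0.001]]
```

```bash
python3 -m handwheel '[{"delta_pos":[0.1,0.027,0],"dr":[0,0,0]},{"delta_pos":[0,0,0],"dr":[0,0,0]}]'
python3 -m handwheel '[{"delta_pos":[0,0,0.07],"dr":[0,0,0]},{"delta_pos":[0,0,0.07],"dr":[0,0,0]},{"delta_pos":[0,0,0],"dr":[0,0,0]}]'
python3 -m handwheel '[{"delta_pos":[0,0,0.07],"dr":[0,0,0]},{"delta_pos":[0,0,0.07],"dr":[0,0,0]},{"delta_pos":[0,0,0],"dr":[0,0,0]}]'
python3 -c "
from h import *
s=get_state();print(s['moment'].round(2),RT.T@(s['eef_pos']-T))"
```

```text
t: 13.3
eef_pos: [0.5161, -0.1795, 0.1429]
ee_rot: [-2.999, 0.0, -1.308]
force: [7.1, 2.1, -3.5]
width: 0.0133
gripper_force: 60.3
t: 13.6
eef_pos: [0.5145, -0.1797, 0.1459]
ee_rot: [-3.001, 0.001, -1.31]
force: [7.9, -2.2, -10.8]
width: 0.0136
gripper_force: 60.0
t: 13.9
eef_pos: [0.5129, -0.1799, 0.1488]
ee_rot: [-3.004, 0.002, -1.311]
force: [5.9, -3.4, -16.8]
width: 0.0135
gripper_force: 59.9
[-1.69 -1.96 -0.05] [-0.00641479  0.00034705  0.1488444 ]
```

Lifting now meets a downward reaction of ~13 N, so the edge is under the lip, and it also slid 3 mm further in. I'll relax the lift and push it home.

```bash
python3 -m handwheel '[{"delta_pos":[0,0,-0.07],"dr":[0,0,0]},{"delta_pos":[0,0,0],"dr":[0,0,0]}]'
python3 -m handwheel '[{"delta_pos":[-0.07,-0.02,0],"dr":[0,0,0]},{"delta_pos":[-0.07,-0.02,0],"dr":[0,0,0]},{"delta_pos":[0,0,0],"dr":[0,0,0]}]'
python3 -c "
from h import *
s=get_state();print(s['moment'].round(2),RT.T@(s['eef_pos']-T))"
```

```text
t: 14.1
eef_pos: [0.5138, -0.1796, 0.1472]
ee_rot: [-3.003, 0.002, -1.31]
force: [6.4, -2.5, -11.5]
width: 0.0134
gripper_force: 59.9
t: 14.4
eef_pos: [0.512, -0.1803, 0.1486]
ee_rot: [-2.997, 0.001, -1.31]
force: [10.5, 2.2, -10.8]
width: 0.0138
gripper_force: 59.9
[ 0.95 -3.86  0.22] [-0.00742752  0.00028301  0.1485899 ]
```

```bash
python3 -m handwheel '[{"delta_pos":[0.06,0.016,-0.1],"dr":[-0.52,1.93,0]},{"delta_pos":[0.06,0.016,-0.1],"dr":[-0.52,1.93,0]},{"delta_pos":[0,0,0],"dr":[0,0,0]}]'
python3 -c "
from h import *
s=get_state();print(s['moment'].round(2),RT.T@(s['eef_pos']-T))"
python3 -m handwheel '[{"delta_pos":[0.055,0.015,-0.1],"dr":[-0.52,1.93,0]},{"delta_pos":[0,0,0],"dr":[0,0,0]}]'
python3 -c "
from h import *
s=get_state();print(s['moment'].round(2),RT.T@(s['eef_pos']-T))"
```

```text
t: 14.7
eef_pos: [0.5154, -0.1788, 0.1421]
ee_rot: [-3.07, 0.002, -1.309]
force: [6.0, 5.4, -5.1]
width: 0.0141
gripper_force: 59.9
[ 2.11 -2.82  0.49] [-0.00373952  0.00078388  0.14207853]
t: 14.9
eef_pos: [0.5171, -0.1782, 0.1395]
ee_rot: [-3.105, 0.002, -1.309]
force: [5.3, 6.9, -1.6]
width: 0.0134
gripper_force: 59.9
[ 2.66 -2.55  0.36] [-0.00195191  0.00089907  0.13947021]
```

```bash
python3 -m handwheel '[{"delta_pos":[-0.02,0.07,0],"dr":[0,0,0]},{"delta_pos":[0,0,0],"dr":[0,0,0]}]'
python3 - <<'E'
from h import *
s=get_state();print(s['moment'].round(2),RT.T@(s['eef_pos']-T))
for c in("side","top"):save(c,"j_"+c)
a=cv2.imread("pics/j_side.png")[125:215,285:385];b=cv2.imread("pics/j_top.png")[165:265,310:400]
cv2.imwrite("pics/j.png",np.hstack([cv2.resize(a,(440,396),interpolation=2),cv2.resize(b,(356,396),interpolation=2)]))
E
```

```text
t: 15.1
eef_pos: [0.5159, -0.1774, 0.1397]
ee_rot: [-3.104, -0.0, -1.309]
force: [6.1, -1.6, -4.7]
width: 0.0138
gripper_force: 60.1
[-0.43 -2.87  0.49] [-0.00288993  0.00205062  0.13970242]
```

View pics/j.png

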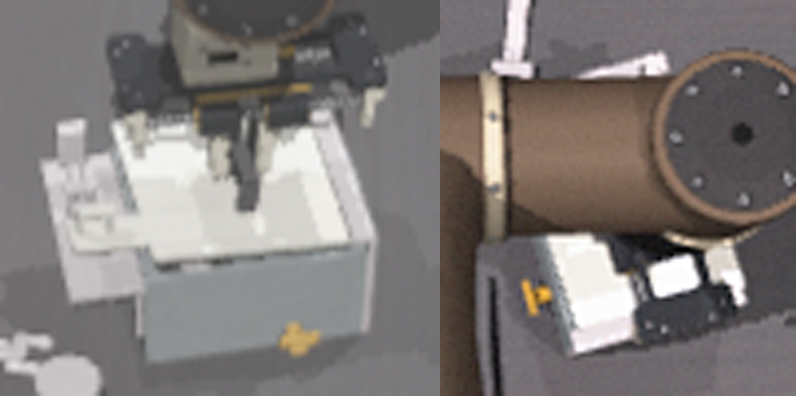

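Shifting +y cleared the side force. The side view shows the cover nearly level, with a thin dark gap under its near edge at the staple end (~(150–290, 262)), closed near the lip. I'll continue down.

```bash
python3 -m handwheel '[{"delta_pos":[0.05,-0.01,-0.1],"dr":[-0.52,1.93,0]},{"delta_pos":[0,0,0],"dr":[0,0,0]}]'
python3 -m handwheel '[{"delta_pos":[0.02,0.005,-0.1],"dr":[0,0,0]},{"delta_pos":[0,0,0],"dr":[0,0,0]}]'
python3 -c "
from h import *
s=get_state();print(s['moment'].round(2),RT.T@(s['eef_pos']-T))"
```

```text
t: 15.4
eef_pos: [0.5179, -0.1771, 0.1369]
ee_rot: [-3.14, 0.001, -1.309]
force: [4.4, 4.4, 0.9]
width: 0.0141
gripper_force: 59.8
t: 15.6
eef_pos: [0.5185, -0.1767, 0.1349]
ee_rot: [-3.138, 0.001, -1.309]
force: [2.5, 8.4, 9.4]
width: 0.0135
gripper_force: 59.8
[ 2.94 -1.39  0.33] [-0.00020316  0.00200648  0.13493965]
```

```bash
python3 -m handwheel '[{"delta_pos":[-0.02,0.09,0.03],"dr":[0,0,0]},{"delta_pos":[0,0,0],"dr":[0,0,0]}]'
python3 -m handwheel '[{"delta_pos":[0,0,-0.06],"dr":[0,0,0]},{"delta_pos":[0,0,0],"dr":[0,0,0]}]'
python3 - <<'E'
from h import *
s=get_state();print(s['moment'].round(2),RT.T@(s['eef_pos']-T))
for c in("side","top"):
    save(c,"k_"+c);print(c,[(q,np.round(d[0]["location"],1).tolist()) for q in("staple","cover","handle") if (d:=mark_of(c,q))])
    print([proj(c,T+RT@p).round(1).tolist() for p in([.119,.042,.104],[0,0,.082],[0,0,.12])])
a=cv2.imread("pics/k_side.png")[125:215,285:385]
im=cv2.imread("pics/k_side.png");im=cv2.resize(im,None,fx=4,fy=4,interpolation=2)
draw(COVER,[T[0],T[1],YAW],.082,"side",im)
im=im[125*4:215*4,285*4:385*4];cv2.imwrite("pics/k.png",np.hstack([cv2.resize(a,(400,360),interpolation=2),im]))
E
```

```text
t: 15.8
eef_pos: [0.5171, -0.1759, 0.1356]
ee_rot: [-3.141, -0.002, -1.308]
force: [2.9, -4.9, 3.0]
width: 0.0142
gripper_force: 60.1
t: 16.0
eef_pos: [0.5176, -0.1758, 0.1345]
ee_rot: [-3.14, -0.002, -1.308]
force: [1.4, -0.4, 9.8]
width: 0.0135
gripper_force: 60.1
[-0.93 -1.12  0.63] [-0.00085749  0.00310417  0.13448918]
side [('staple', [306.7, 178.1]), ('cover', [341.3, 169.3]), ('handle', [339.5, 163.4])]
[[[305.2, 179.2]], [[338.2, 170.4]], [[338.3, 162.2]]]
top [('cover', [356.4, 222.4]), ('handle', [356.6, 220.2])]
[[[337.3, 190.7]], [[358.6, 221.7]], [[359.9, 220.0]]]
```

View pics/k.png

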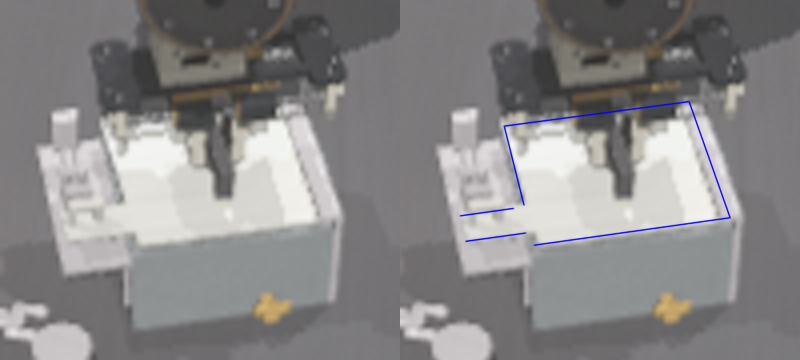

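The side view shows the near edge lying along the rim with no gap, and the plate matching the closed outline. I'll press it down, release, rise, and measure.

```bash
python3 -m handwheel '[{"delta_pos":[0,0,-0.1],"dr":[0,0,0]},{"delta_pos":[0,0,-0.1],"dr":[0,0,0]},{"delta_pos":[0,0,0],"dr":[0,0,0]}]'
python3 -m handwheel '[{"delta_pos":[0,0,0.13],"dr":[0,0,0]},{"delta_pos":[0,0,0.13],"dr":[0,0,0]},{"delta_pos":[0,0,0],"dr":[0,0,0]}]'
python3 -m handwheel '[{"delta_pos":[0,0,0],"dr":[0,0,0]},{"delta_pos":[0,0,0],"dr":[0,0,0]},{"delta_pos":[0,0,0],"dr":[0,0,0]},{"delta_pos":[0,0,0],"dr":[0,0,0]},{"delta_pos":[0,0,0],"dr":[0,0,0]}]' -0.4
python3 -m handwheel '[{"delta_pos":[0,0,0.5],"dr":[0,0,0]},{"delta_pos":[0,0,1],"dr":[0,0,0]},{"delta_pos":[0,0,1],"dr":[0,0,0]},{"delta_pos":[0,0,1],"dr":[0,0,0]},{"delta_pos":[0.5,-1,0],"dr":[0,0,0]},{"delta_pos":[0.5,-1,0],"dr":[0,0,0]},{"delta_pos":[0.5,-1,0],"dr":[0,0,0]},{"delta_pos":[0.5,-1,0],"dr":[0,0,0]},{"delta_pos":[0.5,-1,0],"dr":[0,0,0]},{"delta_pos":[0,0,0],"dr":[0,0,0]}]'
```

```text
t: 16.7
eef_pos: [0.5187, -0.1758, 0.1322]
ee_rot: [-3.137, -0.004, -1.306]
force: [-8.1, 4.6, 39.5]
width: 0.0141
gripper_force: 60.3
t: 17.0
eef_pos: [0.5171, -0.176, 0.1357]
ee_rot: [-3.14, -0.001, -1.309]
force: [4.0, -5.9, -1.5]
width: 0.0144
gripper_force: 60.3
t: 17.5
eef_pos: [0.5157, -0.1752, 0.1342]
ee_rot: [3.14, 0.001, -1.309]
force: [-0.3, -0.5, 0.2]
width: 0.0486
gripper_force: 0.0
t: 18.5
eef_pos: [0.5918, -0.3282, 0.2378]
ee_rot: [3.139, 0.001, -1.312]
force: [-0.7, 0.8, -0.4]
width: 0.0614
gripper_force: 0.0
```

```bash
cat > fitc.py <<'E'
from h import *
from scipy.optimize import minimize
def run(tag):
    for c in("side","top"):
        save(c,tag+"_"+c)
        print(c,[(q,np.round(d[0]["location"],1).tolist(),round(d[0]["conf"],2)) for q in("staple","plain_edge","handle","bolt_knob") if (d:=mark_of(c,q))])
        print("  closed:",[proj(c,T+RT@np.array(p)).round(1).tolist() for p in([.119,.042,.104],[-.083,0,.0925],[0,0,.12],[.119,-.059,.14])])
    M=[((-.07,.073,.013),(.081,.073,.013)),((.081,-.073,.013),(.081,.026,.013)),((-.07,-.073,.013),(.081,-.073,.013)),((.09,.028,.013),(.135,.028,.013)),((.085,.058,.013),(.135,.058,.013)),((.137,.028,.013),(.137,.058,.013))]
    P=np.concatenate([np.linspace(a,b,40) for a,b in M])
    x=np.zeros(6)  # dx dy dz roll pitch yaw
    for cams in(("side","top"),("side",),("top",)):
      x=np.zeros(6)
      for s in(1.5,.8):
        G={}
        for k in cams:
            g=cv2.GaussianBlur(cv2.imread(f"pics/{tag}_{k}.png").astype(np.float32),(0,0),s);G[k]=np.sqrt(sum(cv2.Sobel(g,5,*d)**2 for d in((1,0),(0,1))).sum(2))
        def cost(x):
            W=(P@Ro.from_euler("xyz",x[3:]).as_matrix().T+x[:3]+[0,0,.082])@RT.T+T;t=0
            for k in cams:
                uv=proj(k,W).astype(np.float32);t-=cv2.remap(G[k],uv[None,:,0].copy(),uv[None,:,1].copy(),1).mean()
            return t+3000*(x[3]**2)
        S=np.vstack([x,x+np.diag([.003,.003,.003,.02,.03,.02])])
        x=minimize(cost,x,method="Nelder-Mead",options=dict(initial_simplex=S,xatol=1e-5,maxiter=1500)).x
      print(cams,"dxyz mm",(x[:3]*1e3).round(1),"rpy deg",np.degrees(x[3:]).round(2))
E
python3 -c "
from fitc import run;run('m')"
```

```text
side [('plain_edge', [365.2, 164.0], 0.63), ('handle', [340.2, 160.4], 0.79), ('bolt_knob', [302.3, 152.0], 0.53)]
  closed: [[[305.2, 179.2]], [[362.1, 164.9]], [[338.3, 162.2]], [[300.1, 150.8]]]
top [('staple', [335.9, 189.0], 0.53), ('bolt_knob', [310.7, 196.8], 0.62)]
  closed: [[[337.3, 190.7]], [[366.1, 244.8]], [[359.9, 220.0]], [[367.1, 180.3]]]
('side', 'top') dxyz mm [ 5.3 10.2 19.3] rpy deg [-2.23 -0.83 -2.87]
('side',) dxyz mm [ 3.8  0.4 10. ] rpy deg [-2.53 -0.33 -3.63]
('top',) dxyz mm [ 7.  12.3  0.6] rpy deg [-0.14  1.93  5.27]
```

```bash
python3 -m handwheel '[{"delta_pos":[-0.7,-1,0],"dr":[0,0,0]},{"delta_pos":[-0.7,-1,0],"dr":[0,0,0]},{"delta_pos":[-0.7,-1,0],"dr":[0,0,0]},{"delta_pos":[-0.7,-1,0],"dr":[0,0,0]},{"delta_pos":[-0.7,-1,0],"dr":[0,0,0]},{"delta_pos":[-0.7,-1,0],"dr":[0,0,0]},{"delta_pos":[-0.7,-1,0],"dr":[0,0,0]},{"delta_pos":[-0.7,-1,0],"dr":[0,0,0]},{"delta_pos":[0,0,0],"dr":[0,0,0]}]'
sed -i 's/t+3000\*(x\[3\]\*\*2)/t+20000*(x[3]**2)/' fitc.py; python3 -c "
from fitc import run;run('n')"
```

```text
t: 19.9
eef_pos: [0.4204, -0.5681, 0.2393]
ee_rot: [3.14, 0.0, -1.313]
force: [0.0, 0.2, 0.0]
width: 0.0613
gripper_force: 0.0
side [('staple', [305.7, 179.4], 0.93), ('plain_edge', [363.8, 162.7], 0.72), ('handle', [339.9, 163.3], 0.94), ('bolt_knob', [301.1, 154.4], 0.48)]
  closed: [[[305.2, 179.2]], [[362.1, 164.9]], [[338.3, 162.2]], [[300.1, 150.8]]]
top [('staple', [333.8, 191.6], 0.69), ('handle', [358.2, 219.6], 0.66), ('bolt_knob', [363.0, 181.9], 0.38)]
  closed: [[[337.3, 190.7]], [[366.1, 244.8]], [[359.9, 220.0]], [[367.1, 180.3]]]
('side', 'top') dxyz mm [ 3.   4.  13.9] rpy deg [-1.49 -6.57  3.07]
('side',) dxyz mm [13.1 70.4 77.4] rpy deg [ 0.13 -2.51 -1.77]
('top',) dxyz mm [-1.7  8.  38.2] rpy deg [-0.09 -8.14  3.14]
```

```bash
cat > fitp.py <<'E'
from h import *
from scipy.optimize import minimize
import sys
tag=sys.argv[1]
def G_(k,s):
    g=cv2.GaussianBlur(cv2.imread(f"pics/{tag}_{k}.png").astype(np.float32),(0,0),s);return np.sqrt(sum(cv2.Sobel(g,5,*d)**2 for d in((1,0),(0,1))).sum(2))
def sc(G,k,W):
    uv=proj(k,W).astype(np.float32);return cv2.remap(G[k],uv[None,:,0].copy(),uv[None,:,1].copy(),1).mean()
L=lambda M:np.concatenate([np.linspace(a,b,40) for a,b in M])
P=L([((-.07,.073,.013),(.081,.073,.013)),((.081,-.073,.013),(.081,.026,.013)),((.09,.028,.013),(.135,.028,.013)),((.085,.058,.013),(.135,.058,.013)),((.137,.028,.013),(.137,.058,.013))])
piv=np.array([-.083,0,.008])
for cams in(("side","top"),("side",),("top",)):
    G={k:G_(k,1.) for k in cams};out=[]
    for p in np.radians(np.arange(-1,6.1,1)):
        f=lambda x:-sum(sc(G,k,((P-piv)@Ro.from_euler("yz",[-p,x[2]]).as_matrix().T+piv+[x[0],x[1],.082])@RT.T+T) for k in cams)+(x[2]/.02)**2*5
        best=min((minimize(f,[a,b,0],method="Nelder-Mead",options=dict(initial_simplex=np.array([[a,b,0],[a+.002,b,0],[a,b+.002,0],[a,b,.01]]))) for a in(-.002,.002) for b in(0,.004)),key=lambda r:r.fun)
        out.append((round(np.degrees(p)),round(-best.fun),(best.x*[1e3,1e3,57.3]).round(1).tolist()))
    print(cams,*out,sep="\n  ")
# knob top rectangle
K=L([((-.011,-.006,0),(.011,-.006,0)),((.011,-.006,0),(.011,.006,0)),((.011,.006,0),(-.011,.006,0)),((-.011,.006,0),(-.011,-.006,0))])
for cams in(("side","top"),("side",),("top",)):
    G={k:G_(k,.8) for k in cams}
    b=sorted((sum(sc(G,k,(K+[.119+dx,-.059+dy,.14])@RT.T+T) for k in cams),dx,dy) for dx in np.arange(-.01,.0101,.001) for dy in np.arange(-.008,.0141,.001))[::-1]
    print("knob",cams,np.round(b[:3],4).tolist())
E
python3 fitp.py n
```

```text
('side', 'top')
  (-1, 522, [6.7, 2.9, 1.2])
  (0, 519, [6.7, 2.8, 1.2])
  (1, 518, [6.5, 2.8, 1.3])
  (2, 518, [6.6, 2.7, 1.3])
  (3, 520, [4.8, 3.9, 0.8])
  (4, 531, [3.1, 4.1, 0.8])
  (5, 548, [2.6, 3.9, 1.0])
  (6, 564, [2.6, 4.4, 1.2])
('side',)
  (-1, 203, [6.1, -6.1, -0.5])
  (0, 207, [6.3, -4.7, -0.4])
  (1, 213, [4.7, -2.4, -1.5])
  (2, 218, [5.2, -1.3, -1.4])
  (3, 223, [6.9, -0.2, -0.9])
  (4, 225, [7.9, 0.9, -0.6])
  (5, 225, [8.8, 2.4, -0.3])
  (6, 224, [10.2, 3.4, 0.2])
('top',)
  (-1, 372, [6.1, 4.4, 0.7])
  (0, 372, [5.5, 4.8, 0.7])
  (1, 371, [4.9, 4.7, 0.8])
  (2, 371, [4.4, 4.9, 0.9])
  (3, 370, [3.9, 5.2, 0.9])
  (4, 369, [3.5, 5.4, 0.9])
  (5, 368, [3.2, 5.6, 1.0])
  (6, 367, [3.0, 5.8, 1.0])
knob ('side', 'top') [[773.7714, -0.0, 0.013], [771.8821, -0.0, 0.012], [766.0459, -0.0, 0.014]]
knob ('side',) [[325.9839, -0.0, 0.014], [322.6506, -0.001, 0.014], [319.7891, -0.0, 0.013]]
knob ('top',) [[463.2217, -0.0, 0.011], [462.5782, -0.0, 0.012], [458.7981, 0.001, 0.012]]
```

```bash
python3 - <<'E'
from h import *
for n,o in(("handle",[(("side"),[339.9,163.3]),("top",[358.2,219.6])]),("staple",[("side",[305.7,179.4]),("top",[333.8,191.6])]),("knob",[("side",[301.1,154.4]),("top",[363,181.9])])):
    p,e=tri(o);print(n,p.round(4),round(e,2),"tank mm",(RT.T@(p-T)*1e3).round(1))
for f in("a","j","k","n"):
    im=cv2.cvtColor(cv2.imread(f"pics/{f}_side.png"),cv2.COLOR_BGR2GRAY)
    for x in(.07,.04,0,-.04,-.065):
        u,v=proj("side",T+RT@[x,.075,.09])[0];u=int(round(u));v0=int(round(v))
        print(f,x,u,v0-8,im[v0-8:v0+9,u].tolist())
E
```

```text
handle [ 0.5169 -0.1722  0.1222] 1.03 tank mm [ -0.5   6.7 122.2]
staple [ 0.6189 -0.0946  0.1156] 0.35 tank mm [118.1  55.3 115.6]
knob [ 0.645  -0.1914  0.1358] 0.04 tank mm [118.1 -45.1 135.8]
a 0.07 322 179 [147, 148, 149, 130, 119, 117, 115, 103, 141, 150, 140, 138, 138, 138, 138, 139, 138]
a 0.04 331 178 [149, 125, 116, 120, 148, 198, 212, 205, 178, 148, 139, 138, 138, 138, 139, 139, 140]
a 0 343 176 [146, 155, 157, 161, 163, 173, 168, 172, 166, 152, 141, 137, 137, 137, 138, 138, 138]
a -0.04 355 175 [145, 152, 156, 157, 156, 156, 156, 164, 169, 151, 139, 138, 137, 139, 138, 139, 139]
a -0.065 362 174 [98, 83, 84, 87, 86, 87, 87, 114, 156, 151, 137, 136, 137, 137, 137, 136, 137]
j 0.07 322 179 [222, 219, 219, 218, 205, 154, 88, 95, 147, 156, 146, 143, 143, 143, 144, 145, 144]
j 0.04 331 178 [213, 217, 219, 232, 214, 163, 124, 171, 167, 148, 144, 144, 143, 144, 145, 145, 145]
j 0 343 176 [233, 231, 217, 209, 210, 202, 160, 106, 137, 149, 145, 143, 144, 143, 144, 144, 144]
j -0.04 355 175 [212, 211, 211, 212, 209, 202, 153, 117, 148, 150, 145, 144, 143, 145, 144, 145, 145]
j -0.0
[... 405 characters left out ...]
355 175 [235, 223, 214, 214, 214, 212, 195, 152, 159, 156, 145, 144, 144, 144, 144, 144, 145]
k -0.065 362 174 [220, 220, 232, 239, 240, 239, 215, 162, 154, 152, 144, 142, 142, 143, 143, 142, 143]
n 0.07 322 179 [240, 240, 239, 239, 227, 180, 107, 97, 146, 156, 146, 142, 143, 143, 143, 144, 144]
n 0.04 331 178 [240, 240, 239, 239, 227, 194, 143, 162, 160, 148, 144, 143, 143, 143, 143, 145, 144]
n 0 343 176 [240, 240, 240, 240, 240, 227, 186, 124, 137, 149, 145, 143, 143, 144, 143, 143, 144]
n -0.04 355 175 [240, 240, 240, 240, 241, 223, 173, 128, 158, 155, 144, 144, 143, 144, 143, 144, 144]
n -0.065 362 174 [227, 227, 235, 240, 240, 229, 196, 144, 159, 157, 143, 142, 142, 142, 143, 142, 142]
```

The brightness profiles show that the dark gap was gone when pressed (k) but is back after release (n). My unloading lift dragged the cover up a little at the staple end. I'll press it down again with closed fingertips on the plate.

```bash
python3 -m handwheel '[{"delta_pos":[0.35,0.97,0],"dr":[0,0,0]},{"delta_pos":[0.35,0.97,0],"dr":[0,0,0]},{"delta_pos":[0.35,0.97,0],"dr":[0,0,0]},{"delta_pos":[0.35,0.97,0],"dr":[0,0,0]},{"delta_pos":[0.35,0.97,0],"dr":[0,0,0]},{"delta_pos":[0.35,0.97,0],"dr":[0,0,0]},{"delta_pos":[0.35,0.97,0],"dr":[0,0,0]},{"delta_pos":[0.35,0.97,0],"dr":[0,0,0]},{"delta_pos":[0.35,0.97,0],"dr":[0,0,0]},{"delta_pos":[0.35,0.97,0],"dr":[0,0,0]}]' 1 30
python3 -m handwheel '[{"delta_pos":[0.35,0.97,0],"dr":[0,0,0]},{"delta_pos":[0.35,0.97,0],"dr":[0,0,0]},{"delta_pos":[0.35,0.97,0],"dr":[0,0,0]},{"delta_pos":[0.32,0.94,0],"dr":[0,0,0]},{"delta_pos":[0,0,-1],"dr":[0,0,0]},{"delta_pos":[0,0,-1],"dr":[0,0,0]},{"delta_pos":[0,0,-1],"dr":[0,0,0]},{"delta_pos":[0,0,-0.5],"dr":[0,0,0]},{"delta_pos":[0,0,0],"dr":[0,0,0]},{"delta_pos":[0,0,0],"dr":[0,0,0]}]'
python3 -m handwheel '[{"delta_pos":[0,0,-0.2],"dr":[0,0,0]},{"delta_pos":[0,0,-0.2],"dr":[0,0,0]},{"delta_pos":[0,0,-0.2],"dr":[0,0,0]},{"delta_pos":[0,0,0],"dr":[0,0,0]}]'
```

```text
t: 21.4
eef_pos: [0.5286, -0.2728, 0.2398]
ee_rot: [3.141, 0.0, -1.309]
force: [-0.0, 0.1, 0.6]
width: 0.0004
gripper_force: 0.0
t: 22.4
eef_pos: [0.5695, -0.1587, 0.1351]
ee_rot: [3.141, -0.0, -1.309]
force: [0.2, -0.2, 0.5]
width: 0.0004
gripper_force: 0.0
t: 22.8
eef_pos: [0.5717, -0.1591, 0.1212]
ee_rot: [-3.136, -0.003, -1.307]
force: [-7.0, 4.6, 26.9]
width: 0.0004
gripper_force: 13.8
```

The fingertips met the plate at ~102 mm, 7 mm too high. That matches the +x rib (8 mm) standing on the +x wall, so the cover sits too far toward +x. I'll push it −x by its handle while pressing lightly.

```bash
python3 -m handwheel '[{"delta_pos":[0,0,0.3],"dr":[0,0,0]},{"delta_pos":[-0.3,-0.08,0],"dr":[0,0,0]},{"delta_pos":[-0.3,-0.08,0],"dr":[0,0,0]},{"delta_pos":[-0.05,0,-0.2],"dr":[0,0,0]},{"delta_pos":[0,0,0],"dr":[0,0,0]},{"delta_pos":[0,0,0],"dr":[0,0,0]}]'
python3 -c "
from h import *
s=get_state();print(s['moment'].round(2),RT.T@(s['eef_pos']-T))"
```

```text
t: 23.4
eef_pos: [0.5521, -0.164, 0.1227]
ee_rot: [-3.136, -0.003, -1.308]
force: [0.5, 1.6, 18.5]
width: 0.0003
gripper_force: 9.0
[ 0.61 -0.25 -0.  ] [0.03557016 0.0055083  0.12265477]
```

```bash
python3 -m handwheel '[{"delta_pos":[-0.13,-0.035,0.13],"dr":[0,0,0]},{"delta_pos":[-0.1,-0.027,0],"dr":[0,0,0]},{"delta_pos":[0,0,0],"dr":[0,0,0]}]'
python3 -m handwheel '[{"delta_pos":[-0.1,-0.027,0],"dr":[0,0,0]},{"delta_pos":[-0.1,-0.027,0],"dr":[0,0,0]},{"delta_pos":[0,0,0],"dr":[0,0,0]}]'
python3 -c "
from h import *
s=get_state();print(s['moment'].round(2),RT.T@(s['eef_pos']-T))"
```

```text
t: 23.7
eef_pos: [0.5446, -0.1657, 0.1253]
ee_rot: [-3.137, -0.002, -1.309]
force: [3.0, 0.6, 8.9]
width: 0.0004
gripper_force: 4.0
t: 24.0
eef_pos: [0.5401, -0.167, 0.1257]
ee_rot: [-3.135, -0.002, -1.308]
force: [6.9, 2.5, 7.3]
width: 0.0006
gripper_force: 6.0
[ 1.03 -2.46  0.06] [0.02319787 0.00581773 0.12567585]
```

```bash
python3 -c "
from h import *
print(tip_reach)"
python3 -m handwheel '[{"delta_pos":[0.05,0.013,0.1],"dr":[0,0,0]},{"delta_pos":[0.3,0.08,0.4],"dr":[0,0,0]},{"delta_pos":[0.6,0.16,0.3],"dr":[0,0,0]},{"delta_pos":[0.6,0.16,0],"dr":[0,0,0]},{"delta_pos":[0.1,0.75,0],"dr":[0,0,0]},{"delta_pos":[0,0.5,0],"dr":[0,0,0]},{"delta_pos":[0,0,0],"dr":[0,0,0]}]'
python3 -c "
from h import *
s=get_state();print(RT.T@(s['eef_pos']-T))"
```

```text
0.019
t: 24.7
eef_pos: [0.5851, -0.1159, 0.1468]
ee_rot: [3.139, 0.001, -1.308]
force: [-1.0, 0.1, 0.4]
width: 0.0003
gripper_force: 0.0
[0.07989757 0.04349066 0.14676629]
```

```bash
python3 -m handwheel '[{"delta_pos":[-0.4,-0.1,-0.4],"dr":[0,0,0]},{"delta_pos":[0,0,-0.4],"dr":[0,0,0]},{"delta_pos":[0,0,-0.1],"dr":[0,0,0]},{"delta_pos":[0,0,0],"dr":[0,0,0]},{"delta_pos":[0,0,0],"dr":[0,0,0]}]'
python3 -m handwheel '[{"delta_pos":[0,0,-0.1],"dr":[0,0,0]},{"delta_pos":[0,0,-0.05],"dr":[0,0,0]},{"delta_pos":[0,0,0],"dr":[0,0,0]}]'
python3 -c "
from h import *
s=get_state();print(RT.T@(s['eef_pos']-T))"
```

```text
t: 25.2
eef_pos: [0.5738, -0.1207, 0.1219]
ee_rot: [3.141, -0.0, -1.309]
force: [-5.5, 3.3, 16.9]
width: 0.0008
gripper_force: 8.1
t: 25.5
eef_pos: [0.5741, -0.1208, 0.1193]
ee_rot: [-3.142, -0.001, -1.308]
force: [-10.8, 5.6, 29.9]
width: 0.0006
gripper_force: 15.5
[0.06803046 0.04158508 0.11932431]
```

```bash
python3 -m handwheel '[{"delta_pos":[0,0,0.15],"dr":[0,0,0]},{"delta_pos":[0,0,0],"dr":[0,0,0]}]'
python3 -m handwheel '[{"delta_pos":[0,0,0.12],"dr":[0,0,0]},{"delta_pos":[0,0,0],"dr":[0,0,0]}]'
python3 - <<'E'
from h import *
save("side","o_side")
im=cv2.cvtColor(cv2.imread("pics/o_side.png"),cv2.COLOR_BGR2GRAY)
for x in(.07,.04,0,-.04,-.065):
    u,v=proj("side",T+RT@[x,.075,.09])[0];u=int(round(u));v0=int(round(v));print(x,im[v0-8:v0+9,u].tolist())
E
```

```text
t: 25.7
eef_pos: [0.5739, -0.1207, 0.1224]
ee_rot: [3.141, -0.0, -1.309]
force: [-5.5, 2.0, 14.5]
width: 0.0004
gripper_force: 7.7
t: 25.9
eef_pos: [0.5737, -0.1207, 0.125]
ee_rot: [3.14, 0.0, -1.309]
force: [-3.7, 1.0, 8.3]
width: 0.0005
gripper_force: 4.4
0.07 [197, 216, 215, 213, 211, 212, 206, 163, 145, 150, 145, 144, 145, 145, 145, 146, 146]
0.04 [215, 216, 215, 212, 211, 213, 203, 171, 153, 150, 146, 145, 145, 145, 146, 147, 147]
0 [238, 239, 239, 238, 237, 237, 226, 185, 151, 157, 151, 145, 144, 145, 145, 146, 145]
-0.04 [242, 241, 239, 240, 240, 235, 212, 161, 156, 154, 146, 146, 145, 146, 145, 146, 146]
-0.065 [222, 222, 234, 241, 242, 241, 217, 163, 156, 155, 145, 144, 143, 145, 145, 144, 145]
```

The gap is gone under light pressure. The fingers, not the cover, are what gives: closed tips reach ~12 mm further, and the contact is elastic at ~4 N/mm. I'll press the −y side too, then leave without gripping and check that it stays.

```bash
python3 -m handwheel '[{"delta_pos":[0,0,0.6],"dr":[0,0,0]},{"delta_pos":[0.27,-0.99,0],"dr":[0,0,0]},{"delta_pos":[0.27,-0.99,0],"dr":[0,0,0]},{"delta_pos":[0.27,-0.99,0],"dr":[0,0,0]},{"delta_pos":[0,0,-0.5],"dr":[0,0,0]},{"delta_pos":[0,0,-0.2],"dr":[0,0,0]},{"delta_pos":[0,0,-0.2],"dr":[0,0,0]},{"delta_pos":[0,0,0],"dr":[0,0,0]}]'
python3 -m handwheel '[{"delta_pos":[0,0,0.6],"dr":[0,0,0]},{"delta_pos":[0,0,0.7],"dr":[0,0,0]},{"delta_pos":[0,-1,0.7],"dr":[0,0,0]},{"delta_pos":[0,-1,0.5],"dr":[0,0,0]},{"delta_pos":[0,-1,0],"dr":[0,0,0]},{"delta_pos":[-0.5,-1,0],"dr":[0,0,0]},{"delta_pos":[-0.5,-1,0],"dr":[0,0,0]},{"delta_pos":[-0.5,-1,0],"dr":[0,0,0]},{"delta_pos":[-0.5,-1,0],"dr":[0,0,0]},{"delta_pos":[-0.5,-1,0],"dr":[0,0,0]}]'
python3 -m handwheel '[{"delta_pos":[-0.5,-1,0],"dr":[0,0,0]},{"delta_pos":[-0.5,-1,0],"dr":[0,0,0]},{"delta_pos":[-0.5,-1,0],"dr":[0,0,0]},{"delta_pos":[0,0,0],"dr":[0,0,0]}]'
python3 - <<'E'
from h import *
for c in("side","top"):
    save(c,"p_"+c);print(c,[(q,np.round(d[0]["location"],1).tolist(),round(d[0]["conf"],2)) for q in("staple","handle","bolt_knob","plain_edge","rim") if (d:=mark_of(c,q))])
im=cv2.cvtColor(cv2.imread("pics/p_side.png"),cv2.COLOR_BGR2GRAY)
for x in(.07,.04,0,-.04,-.065):
    u,v=proj("side",T+RT@[x,.075,.09])[0];u=int(round(u));v0=int(round(v));print(x,im[v0-8:v0+9,u].tolist())
E
```

```text
t: 26.75
eef_pos: [0.6016, -0.2136, 0.1231]
ee_rot: [-3.136, -0.009, -1.307]
force: [-10.3, -9.6, 43.0]
width: 0.0004
gripper_force: 21.6
t: 27.75
eef_pos: [0.522, -0.4504, 0.1893]
ee_rot: [3.14, 0.001, -1.309]
force: [0.3, -0.5, 0.2]
width: 0.0004
gripper_force: 0.0
t: 28.15
eef_pos: [0.4755, -0.5423, 0.1886]
ee_rot: [3.139, 0.002, -1.313]
force: [1.1, 0.8, -1.0]
width: 0.0005
gripper_force: 0.0
side [('staple', [305.4, 177.3], 0.76), ('handle', [340.7, 158.7], 0.58), ('bolt_knob', [301.4, 154.4], 0.47), ('plain_edge', [363.2, 160.5], 0.85), ('rim', [338.4, 171.1], 0.89)]
top [('staple', [334.7, 191.6], 0.69), ('handle', [359.1, 221.2], 0.66), ('bolt_knob', [363.4, 180.9], 0.59), ('plain_edge', [366.5, 243.8], 0.87), ('rim', [359.8, 219.6], 0.64)]
0.07 [241, 241, 240, 240, 229, 185, 116, 98, 148, 156, 147, 144, 144, 144, 144, 146, 144]
0.04 [242, 241, 241, 241, 230, 199, 147, 162, 163, 149, 145, 145, 145, 144, 145, 146, 146]
0 [241, 242, 241, 241, 241, 229, 194, 134, 138, 150, 147, 145, 144, 144, 145, 144, 145]
-0.04 [241, 242, 242, 242, 242, 229, 186, 135, 159, 156, 145, 145, 144, 144, 145, 145, 146]
-0.065 [228, 228, 237, 242, 241, 236, 206, 151, 161, 157, 144, 142, 143, 144, 144, 143, 144]
```

```bash
python3 fitp.py p
```

```text
('side', 'top')
  (-1, 523, [6.7, 2.9, 1.1])
  (0, 521, [6.5, 2.9, 1.1])
  (1, 521, [6.4, 2.8, 1.2])
  (2, 520, [6.3, 3.0, 1.2])
  (3, 527, [4.1, 4.1, 0.7])
  (4, 544, [2.7, 3.9, 0.9])
  (5, 561, [2.3, 4.4, 1.0])
  (6, 574, [2.4, 4.3, 1.3])
('side',)
  (-1, 202, [5.6, -5.7, -0.8])
  (0, 207, [6.1, -4.1, -0.7])
  (1, 211, [6.0, -2.5, -0.9])
  (2, 215, [6.8, -1.3, -0.7])
  (3, 219, [7.2, -0.1, -0.7])
  (4, 221, [7.9, 1.1, -0.6])
  (5, 222, [8.7, 2.5, -0.4])
  (6, 222, [9.9, 3.9, -0.3])
('top',)
  (-1, 378, [6.0, 4.7, 0.6])
  (0, 378, [5.3, 4.8, 0.6])
  (1, 378, [4.8, 5.0, 0.7])
  (2, 377, [4.2, 5.1, 0.8])
  (3, 376, [3.7, 5.4, 0.8])
  (4, 375, [3.4, 5.7, 0.8])
  (5, 374, [3.2, 5.6, 1.0])
  (6, 373, [2.7, 6.2, 0.9])
knob ('side', 'top') [[858.6071, -0.0, 0.012], [858.0495, -0.0, 0.013], [852.2302, 0.001, 0.013]]
knob ('side',) [[387.4294, -0.0, 0.014], [381.8828, -0.0, 0.013], [381.8261, 0.001, 0.014]]
knob ('top',) [[493.9782, -0.0, 0.01], [493.2858, -0.0, 0.011], [490.8888, 0.001, 0.011]]
```

Pressing on the −y side met the plate 7 mm higher than on +y, so the −y rib is standing on the −y wall. The tank's true y must be several mm further +y than my fit, which probably locked one wall thickness off. I'll refit using the knob as well.

```bash
python3 - <<'E'
from h import *
F={c:cv2.cvtColor(cv2.imread(f"pics/a_{c}.png"),cv2.COLOR_BGR2RGB) for c in("top","side")}
k=lambda z:[((.108,-.065,z),(.13,-.065,z)),((.13,-.065,z),(.13,-.053,z)),((.13,-.053,z),(.108,-.053,z)),((.108,-.053,z),(.108,-.065,z))]
sets={"walls":TANK[2:6],"x":[TANK[1]]+TANK[6:],"knob":k(.14),"saddles":[((.108,y,.118),(.13,y,.118)) for y in(-.01,-.002,.013,.021)],"lipends":[((-.085,s*.075,.104),(-.073,s*.075,.104)) for s in(1,-1)]}
for c in("top","side"):
    g=cv2.GaussianBlur(F[c].astype(np.float32),(0,0),.8);G=np.sqrt(sum(cv2.Sobel(g,5,*d)**2 for d in((1,0),(0,1))).sum(2))
    for n,M in sets.items():
        P=np.concatenate([np.linspace(a,b,30) for a,b in M]);o=[]
        for dy in np.arange(-.008,.0161,.002):
            b=max((cv2.remap(G,*[q[None].astype(np.float32) for q in proj(c,(P@Ro.from_euler("z",w).as_matrix().T+[0,dy,0])@RT.T+T).T],1).mean(),w) for w in((-.02,0,.02) if n in("walls","x") else (0,)))
            o.append((round(1e3*dy),int(b[0])))
        print(c,n,o)
    # row profile across mouth at tank x=0 : gray along y
    gray=cv2.cvtColor(F[c],cv2.COLOR_RGB2GRAY).astype(np.float32)
    for x in(.03,):
        ys=np.r_[np.arange(.095,.055,-.003),np.arange(-.055,-.095,-.003)]
        q=proj(c,np.c_[0*ys+x,ys,0*ys+.09]@RT.T+T).astype(np.float32)
        print(c,"y mm:gray",[(round(1e3*y),int(v)) for y,v in zip(ys,cv2.remap(gray,q[None,:,0].copy(),q[None,:,1].copy(),1)[0])])
E
```

```text
top walls [(-8, 132), (-6, 180), (-4, 244), (-2, 299), (0, 317), (2, 305), (4, 308), (6, 313), (8, 260), (10, 217), (12, 212), (14, 207), (16, 182)]
top x [(-8, 425), (-6, 432), (-4, 435), (-2, 439), (0, 441), (2, 440), (4, 439), (6, 437), (8, 436), (10, 434), (12, 432), (14, 430), (16, 426)]
top knob [(-8, 104), (-6, 141), (-4, 170), (-2, 191), (0, 216), (2, 256), (4, 308), (6, 357), (8, 393), (10, 416), (12, 425), (14, 414), (16, 393)]
top saddles [(-8, 267), (-6, 273), (-4, 287), (-2, 284), (0, 262), (2, 271), (4, 302), (6, 299), (8, 252), (10, 226), (12, 235), (14, 232), (16, 215)]
top lipends [(-8, 132), (-6, 137), (-4, 152), (-2, 204), (0, 309), (2, 478), (4, 645), (6, 714), (8, 635), (10, 460), (12, 295), (14, 209), (16, 173)]
top y mm:gray [(95, 87), (92, 87), (89, 90), (86, 101), (83, 112), (80, 144), (77, 151), (74, 123), (71, 89), (68, 81), (65, 80), (62, 83), (59, 95), (56, 106), (-55, 110), (-58, 108), (-61, 119), (-64, 153), (-67, 163), (-70, 107), (-73, 67), (-76, 56), (-79, 58), (-82, 58), (-85, 57), (-88, 59), (-91, 58), (-94, 56)]
side walls [(-8, 113), (-6, 129), (
[... 340 characters left out ...]
, 226), (8, 249), (10, 268), (12, 290), (14, 304), (16, 304)]
side saddles [(-8, 107), (-6, 103), (-4, 98), (-2, 92), (0, 94), (2, 110), (4, 126), (6, 121), (8, 105), (10, 103), (12, 119), (14, 128), (16, 123)]
side lipends [(-8, 143), (-6, 169), (-4, 213), (-2, 271), (0, 325), (2, 357), (4, 387), (6, 375), (8, 329), (10, 278), (12, 225), (14, 175), (16, 143)]
side y mm:gray [(95, 137), (92, 137), (89, 138), (86, 138), (83, 140), (80, 144), (77, 148), (74, 144), (71, 138), (68, 132), (65, 131), (62, 128), (59, 122), (56, 122), (-55, 138), (-58, 139), (-61, 141), (-64, 146), (-67, 146), (-70, 142), (-73, 131), (-76, 118), (-79, 118), (-82, 117), (-85, 117), (-88, 117), (-91, 117), (-94, 118)]
```

```bash
sed -i 's/^T=np.array.*;YAW/T=np.array([.5178,-.1733,0]);YAW/' h.py; python3 - <<'E'
from h import *
def prof(f,c,x,ys,z=.09):
    g=cv2.cvtColor(cv2.imread(f"pics/{f}_{c}.png"),cv2.COLOR_BGR2GRAY)
    q=proj(c,np.c_[0*ys+x,ys,0*ys+z]@RT.T+T).astype(np.float32)
    return cv2.remap(g,q[None,:,0].copy(),q[None,:,1].copy(),cv2.INTER_CUBIC)[0].tolist()
ys=np.arange(.082,.054,-.002);yn=np.arange(-.06,-.0861,-.002)
print("y+",(ys*1e3).round().tolist(),"y-",(yn*1e3).round().tolist())
for c in("side","top"):
  for x in(.065,.03,-.03,-.065):
    for f in("a","p","o")[: 3 if c=="side" else 2]:print(c,f,x,"+",prof(f,c,x,ys),"-",prof(f,c,x,yn))
# where would plate edges appear (as y on plane z=90) when closed / raised g, side and top
def yz(c,x,y,z):
    uv=proj(c,T+RT@[x,y,z])[0];p=atz(c,uv,.09);return (RT.T@(p-T))[1]*1e3
for c in("side","top"):
    print(c,"y=+73: top z95,bot z90",[round(yz(c,.03,.073,z),1) for z in(.095,.09,.099,.094)],"y=-73 z95,z99,z103",[round(yz(c,.03,-.073,z),1) for z in(.095,.099,.103)])
E
```

```text
y+ [82.0, 80.0, 78.0, 76.0, 74.0, 72.0, 70.0, 68.0, 66.0, 64.0, 62.0, 60.0, 58.0, 56.0, 54.0] y- [-60.0, -62.0, -64.0, -66.0, -68.0, -70.0, -72.0, -74.0, -76.0, -78.0, -80.0, -82.0, -84.0, -86.0]
side a 0.065 + [140, 139, 141, 144, 148, 151, 149, 139, 126, 114, 111, 112, 112, 112, 112] - [138, 138, 140, 141, 144, 146, 146, 143, 138, 132, 126, 122, 119, 119]
side p 0.065 + [146, 146, 147, 149, 150, 150, 146, 131, 114, 101, 95, 110, 140, 172, 204] - [241, 241, 241, 241, 241, 241, 241, 241, 241, 241, 241, 241, 241, 241]
side o 0.065 + [146, 146, 147, 149, 149, 146, 144, 148, 155, 173, 195, 216, 223, 222, 221] - [75, 64, 59, 61, 73, 86, 99, 114, 121, 127, 130, 129, 127, 124]
side a 0.03 + [138, 139, 139, 141, 146, 149, 148, 144, 136, 131, 128, 127, 127, 125, 122] - [138, 138, 138, 140, 144, 148, 149, 148, 143, 133, 124, 117, 117, 118]
side p 0.03 + [144, 145, 146, 146, 148, 147, 140, 129, 117, 107, 117, 145, 180, 206, 220] - [241, 241, 241, 241, 241, 241, 241, 242, 242, 242, 241, 241, 242, 242]
side o 0.03 + [145, 146, 147, 147, 145, 143, 142, 143, 157, 176, 195, 206, 210, 213, 212] - [7
[... 1924 characters left out ...]
254, 255, 255, 199, 119, 73, 68]
top a -0.065 + [95, 105, 112, 138, 166, 179, 165, 132, 102, 94, 93, 98, 97, 95, 94] - [105, 104, 106, 116, 144, 182, 189, 153, 101, 68, 55, 57, 55, 53]
top p -0.065 + [98, 110, 118, 144, 174, 162, 141, 195, 250, 255, 255, 252, 252, 252, 252] - [252, 252, 252, 252, 252, 252, 252, 253, 255, 255, 215, 142, 90, 65]
side y=+73: top z95,bot z90 [np.float64(68.3), np.float64(73.0), np.float64(64.4), np.float64(69.2)] y=-73 z95,z99,z103 [np.float64(-78.4), np.float64(-82.8), np.float64(-87.1)]
top y=+73: top z95,bot z90 [np.float64(72.5), np.float64(73.0), np.float64(72.1), np.float64(72.6)] y=-73 z95,z99,z103 [np.float64(-74.1), np.float64(-74.9), np.float64(-75.8)]
```

The edge profiles settle it. The tank is now centred, and the cover is yawed ~+1.6° with its plain end ~5 mm too far −y. The −y rib stands on the wall and jams under the lip, holding the staple end ~14 mm up. I'll regrasp with the tool at the cover's attitude.

```bash
python3 -m handwheel '[{"delta_pos":[0.1,0.94,0.4],"dr":[0,0,0.9]},{"delta_pos":[0.1,0.94,0.4],"dr":[0,0,0.9]},{"delta_pos":[0.1,0.94,0],"dr":[0.4,-1.45,0]},{"delta_pos":[0.1,0.94,0],"dr":[0.4,-1.45,0]},{"delta_pos":[0.1,0.94,0],"dr":[0.4,-1.45,0]},{"delta_pos":[0.1,0.94,0],"dr":[0.4,-1.45,0]},{"delta_pos":[0.1,0.94,0],"dr":[0,0,0]},{"delta_pos":[0.1,0.94,0],"dr":[0,0,0]},{"delta_pos":[0.1,0.94,0],"dr":[0,0,0]},{"delta_pos":[0.1,0.94,0],"dr":[0,0,0]}]' -0.4 60
python3 -m handwheel '[{"delta_pos":[0.1,0.94,0],"dr":[0,0,0]},{"delta_pos":[0.1,0.94,0],"dr":[0,0,0]},{"delta_pos":[0.1,0.9,0],"dr":[0,0,0]},{"delta_pos":[0,0,-0.5],"dr":[0,0,0]},{"delta_pos":[0,0,0],"dr":[0,0,0]}]'
python3 -c "
from h import *
s=get_state();print(s['eef_pos'],s['width'],RT.T@(s['eef_pos']-T))"
```

```text
t: 29.75
eef_pos: [0.5086, -0.2561, 0.2144]
ee_rot: [-3.037, -0.003, -1.278]
force: [-0.0, 0.1, -0.3]
width: 0.0613
gripper_force: 0.0
t: 30.25
eef_pos: [0.5168, -0.1728, 0.1979]
ee_rot: [-3.039, -0.001, -1.276]
force: [0.1, -0.2, -1.4]
width: 0.0614
gripper_force: 0.0
[ 0.51679145 -0.1728043   0.19792189] 0.06144608921119572 [-0.00084524  0.00074058  0.19792189]
```

```bash
python3 -m handwheel '[{"delta_pos":[-0.02,-0.13,-0.7],"dr":[0,0,0]},{"delta_pos":[0,0,-0.7],"dr":[0,0,0]},{"delta_pos":[0,0,-0.45],"dr":[0,0,0]},{"delta_pos":[0,0,-0.1],"dr":[0,0,0]},{"delta_pos":[0,0,0],"dr":[0,0,0]}]'
python3 -m handwheel '[{"delta_pos":[0,0,0],"dr":[0,0,0]},{"delta_pos":[0,0,0],"dr":[0,0,0]},{"delta_pos":[0,0,0],"dr":[0,0,0]},{"delta_pos":[0,0,0],"dr":[0,0,0]},{"delta_pos":[0,0,0],"dr":[0,0,0]},{"delta_pos":[0,0,0],"dr":[0,0,0]},{"delta_pos":[0,0,0],"dr":[0,0,0]},{"delta_pos":[0,0,0],"dr":[0,0,0]}]' 1 60
python3 -c "
from h import *
s=get_state();print(s['moment'].round(2),RT.T@(s['eef_pos']-T))"
```

```text
t: 30.75
eef_pos: [0.517, -0.1782, 0.1407]
ee_rot: [-3.038, -0.002, -1.278]
force: [-0.8, -0.1, -0.2]
width: 0.0614
gripper_force: 0.0
t: 31.55
eef_pos: [0.5161, -0.1783, 0.1401]
ee_rot: [-3.04, -0.002, -1.277]
force: [-1.7, -5.6, -1.7]
width: 0.0136
gripper_force: 60.0
[-1.86  1.17  0.17] [-0.00294775 -0.00442698  0.14011721]
```

```bash
python3 -m handwheel '[{"delta_pos":[-0.017,0.065,0.05],"dr":[0.4,-1.5,0]},{"delta_pos":[-0.018,0.065,0],"dr":[1.2,0.3,-0.8]},{"delta_pos":[0,0,0],"dr":[1.2,0.3,-0.8]},{"delta_pos":[0,0,0],"dr":[0,0,0]},{"delta_pos":[0,0,0],"dr":[0,0,0]}]'
python3 - <<'E'
from h import *
s=get_state();print(s['moment'].round(2),RT.T@(s['eef_pos']-T))
save("top","q_top");save("side","q_side")
g=cv2.cvtColor(cv2.imread("pics/q_side.png"),cv2.COLOR_BGR2GRAY)
ys=np.arange(.082,.046,-.002)
for x in(.065,.03,-.03,-.065):
    q=proj("side",np.c_[0*ys+x,ys,0*ys+.09]@RT.T+T).astype(np.float32);print(x,cv2.remap(g,q[None,:,0].copy(),q[None,:,1].copy(),2)[0].tolist())
E
```

```text
t: 32.05
eef_pos: [0.5158, -0.1743, 0.1417]
ee_rot: [-3.01, 0.04, -1.306]
force: [0.2, -4.0, -4.4]
width: 0.0132
gripper_force: 60.0
[-1.97  0.8   0.03] [-0.00215333 -0.00044424  0.14166512]
0.065 [144, 144, 145, 147, 147, 147, 143, 130, 113, 96, 81, 87, 113, 145, 178, 196, 213, 218]
0.03 [143, 143, 144, 145, 147, 146, 138, 127, 116, 109, 120, 145, 175, 196, 205, 215, 217, 218]
-0.03 [144, 143, 143, 142, 145, 151, 158, 168, 178, 191, 202, 212, 218, 217, 216, 214, 211, 209]
-0.065 [143, 143, 141, 145, 152, 165, 186, 204, 223, 231, 236, 238, 236, 235, 235, 235, 234, 234]
```

```bash
python3 - <<'E'
from h import *
g=cv2.cvtColor(cv2.imread("pics/q_top.png"),cv2.COLOR_BGR2GRAY)
ys=np.arange(.084,.058,-.002)
for x in(.06,.03,0,-.03,-.05,-.065):
    q=proj("top",np.c_[0*ys+x,ys,0*ys+.09]@RT.T+T).astype(np.float32);print(x,cv2.remap(g,q[None,:,0].copy(),q[None,:,1].copy(),2)[0].tolist())
E
```

```text
0.06 [126, 124, 124, 114, 104, 145, 200, 228, 237, 237, 238, 242, 235]
0.03 [112, 114, 93, 75, 83, 102, 130, 150, 145, 112, 62, 48, 80]
0 [103, 76, 46, 32, 41, 49, 55, 57, 56, 58, 58, 57, 55]
-0.03 [108, 104, 106, 108, 166, 229, 255, 251, 247, 241, 238, 237, 239]
-0.05 [82, 95, 102, 121, 158, 216, 251, 248, 242, 239, 239, 239, 238]
-0.065 [90, 97, 105, 110, 172, 237, 255, 255, 254, 253, 253, 252, 252]
```

```bash
python3 -m handwheel '[{"delta_pos":[0.016,-0.058,0],"dr":[0,0,1]},{"delta_pos":[-0.065,-0.017,0],"dr":[0,0,0]},{"delta_pos":[-0.065,-0.017,0],"dr":[0,0,0]},{"delta_pos":[0,0,0],"dr":[0,0,0]}]'
python3 -c "
from h import *
s=get_state();print(s['moment'].round(2),RT.T@(s['eef_pos']-T))"
```

```text
t: 32.55
eef_pos: [0.5121, -0.1764, 0.1419]
ee_rot: [-3.009, 0.04, -1.289]
force: [0.2, -0.0, -4.5]
width: 0.0138
gripper_force: 60.0
[-0.44  0.76  0.01] [-0.00629798 -0.00154883  0.14194497]
```

No side forces now, and it slid in freely. Lowering the staple end.

```bash
python3 -m handwheel '[{"delta_pos":[0.047,0.013,-0.1],"dr":[-0.5,1.83,0]},{"delta_pos":[0.047,0.013,-0.1],"dr":[-0.5,1.83,0]},{"delta_pos":[0.04,0.011,-0.1],"dr":[-0.5,1.83,0]},{"delta_pos":[0,0,0],"dr":[0,0,0]}]'
python3 -m handwheel '[{"delta_pos":[0.04,0.011,-0.1],"dr":[-0.5,1.83,0]},{"delta_pos":[0,0,0],"dr":[0,0,0]}]'
python3 - <<'E'
from h import *
s=get_state();print(s['moment'].round(2),RT.T@(s['eef_pos']-T))
for c,ys,xs in(("side",np.arange(.082,.050,-.002),(.065,.03,-.03,-.065)),("top",np.arange(.082,.06,-.002),(.06,-.03,-.05,-.065))):
    g=cv2.cvtColor(grab_frame(c),cv2.COLOR_RGB2GRAY)
    for x in xs:
        q=proj(c,np.c_[0*ys+x,ys,0*ys+.09]@RT.T+T).astype(np.float32);print(c,x,cv2.remap(g,q[None,:,0].copy(),q[None,:,1].copy(),2)[0].tolist())
E
```

```text
t: 32.95
eef_pos: [0.5173, -0.1755, 0.1321]
ee_rot: [-3.112, 0.041, -1.292]
force: [-0.1, -2.5, -6.0]
width: 0.0133
gripper_force: 60.0
t: 33.15
eef_pos: [0.5184, -0.1753, 0.1296]
ee_rot: [3.14, 0.041, -1.293]
force: [-0.6, -2.1, -4.3]
width: 0.0136
gripper_force: 60.0
[-1.2  -0.08 -0.15] [ 9.73804100e-05 -2.10573712e-03  1.29589433e-01]
side 0.065 [145, 143, 148, 156, 171, 189, 204, 217, 221, 224, 223, 221, 221, 222, 223, 224]
side 0.03 [143, 145, 147, 158, 173, 190, 207, 216, 222, 221, 218, 214, 211, 209, 210, 210]
side -0.03 [144, 143, 146, 149, 160, 177, 194, 209, 216, 222, 223, 220, 216, 213, 211, 212]
side -0.065 [143, 144, 143, 150, 162, 178, 198, 212, 227, 234, 238, 239, 238, 236, 235, 235]
top 0.06 [62, 42, 34, 44, 52, 55, 53, 50, 53, 55, 54, 56]
top -0.03 [107, 107, 101, 144, 211, 252, 252, 249, 242, 239, 238, 238]
top -0.05 [94, 103, 114, 144, 212, 255, 255, 255, 254, 252, 252, 252]
top -0.065 [99, 107, 100, 139, 211, 255, 255, 255, 253, 253, 253, 253]
```

```bash
python3 -m handwheel '[{"delta_pos":[0.01,-0.04,-0.05],"dr":[0,0,0]},{"delta_pos":[0,0,-0.05],"dr":[0,0,0]},{"delta_pos":[0,0,0],"dr":[0,0,0]}]'
python3 -m handwheel '[{"delta_pos":[0,0,-0.1],"dr":[0,0,0]},{"delta_pos":[0,0,0],"dr":[0,0,0]}]'
python3 -c "
from h import *
s=get_state();print(s['moment'].round(2),RT.T@(s['eef_pos']-T))"
```

```text
t: 33.55
eef_pos: [0.5181, -0.1762, 0.1286]
ee_rot: [-3.14, 0.042, -1.293]
force: [-3.3, 3.4, 7.7]
width: 0.0134
gripper_force: 60.0
t: 33.75
eef_pos: [0.5181, -0.1763, 0.1285]
ee_rot: [-3.139, 0.041, -1.292]
force: [-12.9, 8.0, 33.6]
width: 0.0137
gripper_force: 60.0
[3.21 5.01 0.11] [-0.00044288 -0.00294787  0.12849727]
```

It's now seated hard: z stays at 128.5 mm from 8 to 34 N. I'll ease the load without lifting and release.

```bash
python3 -m handwheel '[{"delta_pos":[0,0,0.08],"dr":[0,0,0]},{"delta_pos":[0,0,0],"dr":[0,0,0]},{"delta_pos":[0,0,0],"dr":[0,0,0]},{"delta_pos":[0,0,0],"dr":[0,0,0]},{"delta_pos":[0,0,0],"dr":[0,0,0]},{"delta_pos":[0,0,0],"dr":[0,0,0]},{"delta_pos":[0,0,0],"dr":[0,0,0]}]' -0.4
python3 -m handwheel '[{"delta_pos":[0,0,0.6],"dr":[-2.2,-0.6,-0.8]},{"delta_pos":[0,0,1],"dr":[0,0,0]},{"delta_pos":[0,0,1],"dr":[0,0,0]},{"delta_pos":[0.3,-1,0.5],"dr":[0,0,0]},{"delta_pos":[0.3,-1,0],"dr":[0,0,0]},{"delta_pos":[0,-1,0],"dr":[0,0,0]},{"delta_pos":[0,-1,0],"dr":[0,0,0]},{"delta_pos":[0,-1,0],"dr":[0,0,0]},{"delta_pos":[0,-1,0],"dr":[0,0,0]},{"delta_pos":[0,-1,0],"dr":[0,0,0]}]'
python3 -m handwheel '[{"delta_pos":[0,-1,0],"dr":[0,0,0]},{"delta_pos":[0,-1,0],"dr":[0,0,0]},{"delta_pos":[0,-1,0],"dr":[0,0,0]},{"delta_pos":[0,-1,0],"dr":[0,0,0]},{"delta_pos":[0,0,0],"dr":[0,0,0]}]' 1 30
sed -i 's/"p_"/"r_"/' fitp.py
cat > prof.py <<'E'
from h import *
import sys
tag=sys.argv[1]
for c in("side","top"):
    save(c,f"{tag}_{c}");g=cv2.cvtColor(cv2.imread(f"pics/{tag}_{c}.png"),cv2.COLOR_BGR2GRAY)
    for x in(.065,.03,-.03,-.065):
        o=[]
        for ys in(np.arange(.082,.06,-.002),np.arange(-.068,-.0861,-.002)):
            q=proj(c,np.c_[0*ys+x,ys,0*ys+.09]@RT.T+T).astype(np.float32);o.append(cv2.remap(g,q[None,:,0].copy(),q[None,:,1].copy(),2)[0].tolist())
        print(c,x,*o)
E
python3 prof.py r; python3 fitp.py r | sed -n '/knob/p;1,9p'
```

```text
t: 34.45
eef_pos: [0.518, -0.1765, 0.1262]
ee_rot: [3.141, 0.042, -1.294]
force: [-0.3, 0.3, -1.7]
width: 0.0597
gripper_force: 0.0
t: 35.45
eef_pos: [0.5359, -0.3877, 0.2192]
ee_rot: [3.141, 0.002, -1.308]
force: [0.4, -0.3, -0.1]
width: 0.0611
gripper_force: 0.0
t: 35.95
eef_pos: [0.5351, -0.5096, 0.2179]
ee_rot: [3.14, 0.003, -1.311]
force: [-0.0, 0.2, 0.3]
width: 0.0267
gripper_force: 0.0
side 0.065 [146, 145, 151, 159, 175, 194, 211, 229, 237, 243, 242, 240] [241, 242, 240, 234, 227, 202, 165, 128, 106, 107]
side 0.03 [145, 147, 149, 160, 175, 191, 211, 223, 235, 239, 242, 242] [243, 243, 240, 238, 225, 196, 167, 136, 120, 116]
side -0.03 [146, 144, 147, 152, 165, 184, 202, 219, 228, 237, 240, 241] [242, 241, 240, 237, 226, 216, 196, 165, 139, 119]
side -0.065 [143, 144, 145, 152, 161, 175, 194, 210, 228, 237, 243, 244] [242, 244, 245, 241, 237, 224, 197, 168, 140, 124]
top 0.065 [102, 103, 100, 172, 246, 255, 255, 254, 252, 252, 252, 252] [255, 254, 242, 171, 100, 67, 73, 75, 78, 77]
top 0.03 [103, 107, 95, 147, 226, 255, 255, 254, 252, 252, 252, 252] [255, 255, 249, 193, 118, 75, 70, 73, 77, 77]
top -0.03 [107, 109, 104, 136, 187, 236, 254, 255, 253, 252, 252, 252] [254, 255, 248, 203, 127, 82, 65, 74, 77, 78]
top -0.065 [95, 107, 113, 147, 186, 230, 251, 255, 253, 253, 253, 253] [254, 255, 250, 221, 148, 85, 64, 72, 73, 74]
('side', 'top')
  (-1, 561, [2.3, 3.4, -0.6])
  (0, 565, [2.1, 3.4, -0.3])
  (1, 557, [2.2, 3.5, -0.1])
  (2, 538, [2.3, 3.7, 0.0])
  (3, 521, [2.4, 3.9, -0.0])
  (4, 513, [3.1, 3.9, 0.0])
  (5, 503, [4.3, 4.1, 0.2])
  (6, 525, [14.0, 2.8, 1.1])
knob ('side', 'top') [[846.6812, -0.0, 0.007], [844.2518, -0.0, 0.006], [840.7304, 0.001, 0.007]]
knob ('side',) [[397.4235, -0.0, 0.009], [396.2624, -0.0, 0.008], [394.6451, -0.0, 0.01]]
knob ('top',) [[471.841, -0.0, 0.004], [471.6343, -0.0, 0.005], [470.3875, 0.001, 0.005]]
```

The cover is level: the pitch fit peaks at 0°, and both y edges sit at their closed places within ~1 mm. Now the bolt. I'll come down on the −y side of the knob with closed fingers and push it +y.

```bash
python3 -m handwheel '[{"delta_pos":[0.4,0.94,0],"dr":[0,0,0]},{"delta_pos":[0.4,0.94,0],"dr":[0,0,0]},{"delta_pos":[0.4,0.94,0],"dr":[0,0,0]},{"delta_pos":[0.4,0.94,0],"dr":[0,0,0]},{"delta_pos":[0.4,0.94,0],"dr":[0,0,0]},{"delta_pos":[0.4,0.94,0],"dr":[0,0,0]},{"delta_pos":[0.4,0.94,0],"dr":[0,0,0]},{"delta_pos":[0.4,0.94,0],"dr":[0,0,0]},{"delta_pos":[0.4,0.94,0],"dr":[0,0,0]},{"delta_pos":[0.4,0.94,0],"dr":[0,0,0]}]'
python3 -m handwheel '[{"delta_pos":[0,0,-0.8],"dr":[0,0,0]},{"delta_pos":[0,0,-0.8],"dr":[0,0,0]},{"delta_pos":[0,0,-0.6],"dr":[0,0,0]},{"delta_pos":[0,0,0],"dr":[0,0,0]},{"delta_pos":[0,0,0],"dr":[0,0,0]}]'
python3 -c "
from h import *
s=get_state();print(s['width'],RT.T@(s['eef_pos']-T))"
```

```text
t: 37.05
eef_pos: [0.6562, -0.222, 0.2199]
ee_rot: [-3.141, 0.002, -1.306]
force: [0.1, 0.1, -0.2]
width: 0.0006
gripper_force: 0.0
t: 37.55
eef_pos: [0.6562, -0.2238, 0.1541]
ee_rot: [3.141, 0.002, -1.307]
force: [-1.4, -0.5, 0.5]
width: 0.0003
gripper_force: 0.0
0.0003207853313248427 [ 0.12048438 -0.08472473  0.15407318]
```

```bash
python3 -m handwheel '[{"delta_pos":[0,0,-0.25],"dr":[0,0,0]},{"delta_pos":[-0.052,0.193,0],"dr":[0,0,0]},{"delta_pos":[-0.052,0.193,0],"dr":[0,0,0]},{"delta_pos":[-0.052,0.193,0],"dr":[0,0,0]},{"delta_pos":[0,0,0],"dr":[0,0,0]}]'
python3 -m handwheel '[{"delta_pos":[-0.052,0.193,0],"dr":[0,0,0]},{"delta_pos":[-0.052,0.193,0],"dr":[0,0,0]},{"delta_pos":[-0.052,0.193,0],"dr":[0,0,0]},{"delta_pos":[0,0,0],"dr":[0,0,0]}]'
python3 -c "
from h import *
s=get_state();print(s['moment'].round(2),RT.T@(s['eef_pos']-T))"
```

```text
t: 38.05
eef_pos: [0.6514, -0.2063, 0.1465]
ee_rot: [-3.141, 0.002, -1.307]
force: [0.3, 0.1, -1.1]
width: 0.0002
gripper_force: 0.0
t: 38.45
eef_pos: [0.6466, -0.1888, 0.1462]
ee_rot: [-3.141, 0.002, -1.307]
force: [-0.1, -0.3, -0.1]
width: 0.0002
gripper_force: 0.0
[0.01 0.11 0.04] [ 0.12036662 -0.04839066  0.14615088]
```

```bash
python3 - <<'E'
from h import *
for c in("side","top"):
    save(c,"s_"+c);print(c,[(np.round(d["location"],1).tolist(),round(d["conf"],2)) for d in mark_of(c,"bolt_knob")[:3]],[(np.round(d["location"],1).tolist(),round(d["conf"],2)) for d in find_in(c,"bolt_knob")[:3]])
    print(" knob at y=-59,-40,-20,-14",[proj(c,T+RT@[.119,y,.14])[0].round(1).tolist() for y in(-.059,-.04,-.02,-.014)],"tip",proj(c,get_state()["eef_pos"]-[0,0,.025])[0].round(1).tolist())
a=cv2.cvtColor(cv2.imread("pics/r_side.png"),6).astype(int);b=cv2.cvtColor(cv2.imread("pics/s_side.png"),6).astype(int)
print(a[146:170:1,294:312].tolist());print(b[146:170:1,294:312].tolist())
E
```

```text
side [([298.9, 160.1], 0.62)] [([300.6, 164.1], 0.65)]
 knob at y=-59,-40,-20,-14 [[300.4, 151.8], [301.2, 155.6], [302.1, 159.6], [302.4, 160.8]] tip [300.7, 158.1]
top [([366.4, 243.0], 0.62), ([360.0, 186.8], 0.45)] [([345.3, 191.8], 0.42)]
 knob at y=-59,-40,-20,-14 [[365.5, 180.7], [360.1, 182.2], [354.3, 183.8], [352.6, 184.3]] tip [361.9, 182.6]
[[112, 110, 109, 109, 110, 110, 110, 111, 111, 112, 111, 113, 112, 112, 111, 111, 111, 110], [110, 109, 110, 110, 111, 110, 110, 111, 113, 112, 112, 112, 113, 112, 111, 111, 112, 112], [110, 111, 108, 110, 110, 110, 112, 110, 112, 111, 112, 113, 113, 111, 111, 111, 111, 111], [109, 110, 110, 110, 110, 110, 110, 111, 111, 111, 112, 113, 113, 112, 111, 111, 112, 112], [110, 110, 110, 111, 109, 110, 111, 111, 111, 111, 112, 113, 113, 112, 111, 112, 112, 112], [110, 110, 111, 111, 110, 110, 111, 111, 112, 112, 112, 114, 113, 112, 112, 111, 112, 113], [109, 111, 110, 111, 126, 145, 150, 170, 190, 201, 150, 113, 112, 112, 112, 112, 112, 113], [110, 111, 111, 118, 188, 200, 202, 207, 215, 221, 160, 112, 114, 113, 112, 112, 112, 112], [110, 11
[... 2854 characters left out ...]
 177, 177, 177, 176, 157, 208, 219, 219, 219, 199, 160], [168, 211, 221, 221, 202, 185, 178, 177, 177, 176, 175, 158, 210, 219, 219, 218, 204, 161], [144, 209, 221, 220, 214, 188, 177, 176, 176, 176, 176, 162, 210, 220, 218, 218, 213, 183], [125, 207, 220, 221, 221, 186, 175, 176, 178, 175, 174, 167, 211, 220, 219, 219, 218, 179], [125, 189, 211, 215, 214, 180, 182, 180, 189, 186, 171, 177, 202, 211, 204, 201, 201, 180], [127, 168, 203, 210, 210, 188, 187, 185, 200, 204, 197, 188, 181, 192, 189, 187, 186, 186], [127, 150, 200, 201, 198, 190, 185, 185, 193, 191, 184, 181, 168, 183, 188, 186, 187, 187], [127, 131, 186, 191, 188, 188, 174, 168, 155, 177, 163, 165, 164, 183, 188, 187, 187, 198]]
```

The knob's face has moved down 5–6 px in the side image, so the bolt is sliding with the fingers with very little resistance. I'll keep pushing to the end stop.

```bash
python3 -m handwheel '[{"delta_pos":[-0.052,0.193,0],"dr":[0,0,0]},{"delta_pos":[-0.052,0.193,0],"dr":[0,0,0]},{"delta_pos":[-0.035,0.13,0],"dr":[0,0,0]},{"delta_pos":[0,0,0],"dr":[0,0,0]}]'
python3 -m handwheel '[{"delta_pos":[-0.026,0.097,0],"dr":[0,0,0]},{"delta_pos":[-0.026,0.097,0],"dr":[0,0,0]},{"delta_pos":[0,0,0],"dr":[0,0,0]}]'
python3 -c "
from h import *
s=get_state();print(s['moment'].round(2),RT.T@(s['eef_pos']-T))"
```

```text
t: 39.15
eef_pos: [0.6424, -0.1741, 0.1459]
ee_rot: [3.141, 0.001, -1.307]
force: [0.9, -2.8, -1.3]
width: 0.0006
gripper_force: 1.8
t: 39.45
eef_pos: [0.6422, -0.1733, 0.1461]
ee_rot: [-3.141, -0.005, -1.308]
force: [8.8, -28.4, -11.1]
width: 0.0001
gripper_force: 14.5
[-10.25  -3.06   0.09] [ 0.12011661 -0.03234493  0.14611862]
```

The bolt stopped hard at 28 N with the knob at y ≈ −16 mm, about where it should be when home and well past the staple. I'll back off, retreat and check.

```bash
python3 -m handwheel '[{"delta_pos":[0.09,-0.33,0],"dr":[0,0,0]},{"delta_pos":[0.09,-0.33,0],"dr":[0,0,0]},{"delta_pos":[0,0,1],"dr":[0,0,0]},{"delta_pos":[0,0,1],"dr":[0,0,0]},{"delta_pos":[-0.3,-1,0.4],"dr":[0,0,0]},{"delta_pos":[-0.3,-1,0],"dr":[0,0,0]},{"delta_pos":[-0.4,-1,0],"dr":[0,0,0]},{"delta_pos":[-0.4,-1,0],"dr":[0,0,0]},{"delta_pos":[-0.4,-1,0],"dr":[0,0,0]},{"delta_pos":[-0.4,-1,0],"dr":[0,0,0]}]'
python3 -m handwheel '[{"delta_pos":[-0.4,-1,0],"dr":[0,0,0]},{"delta_pos":[-0.4,-1,0],"dr":[0,0,0]},{"delta_pos":[-0.4,-1,0],"dr":[0,0,0]},{"delta_pos":[-0.4,-1,0],"dr":[0,0,0]},{"delta_pos":[0,0,0],"dr":[0,0,0]}]'
python3 prof.py u; sed -i 's/-.059+dy/-.014+dy/' fitp.py; python3 fitp.py u | sed -n '1,8p;/knob/p'
python3 -c "
from h import *
for o in ('tin','wrench','hammer','chainring','hub','oil','screwdriver'):
    d=mark_of('top',o);print(o,d and np.round(d[0]['location'],1))
" ; python3 -c "
from h import *
print({c:[(np.round(d['location'],1).tolist(),round(d['conf'],2)) for d in mark_of(c,'bolt_knob')[:2]] for c in('side','top')},[proj(c,T+RT@[.119,-.014,.14])[0].round(1) for c in('side','top')])"
```

```text
t: 40.45
eef_pos: [0.5801, -0.3688, 0.2182]
ee_rot: [-3.141, 0.002, -1.307]
force: [0.5, 0.4, 0.2]
width: 0.0004
gripper_force: 0.0
t: 40.95
eef_pos: [0.5308, -0.4909, 0.2176]
ee_rot: [3.141, 0.002, -1.311]
force: [-0.6, 0.4, 0.3]
width: 0.0004
gripper_force: 0.0
side 0.065 [145, 144, 150, 158, 175, 195, 212, 230, 237, 243, 242, 240] [241, 243, 241, 234, 226, 201, 164, 129, 107, 108]
side 0.03 [145, 147, 149, 159, 174, 191, 211, 223, 235, 239, 242, 241] [243, 243, 240, 238, 225, 197, 168, 137, 120, 115]
side -0.03 [146, 144, 147, 152, 165, 184, 202, 219, 228, 237, 240, 241] [243, 242, 241, 237, 226, 216, 197, 167, 140, 120]
side -0.065 [144, 145, 145, 151, 162, 176, 195, 211, 229, 237, 243, 245] [242, 244, 245, 241, 237, 224, 197, 167, 140, 124]
top 0.065 [104, 102, 98, 171, 247, 255, 255, 254, 252, 252, 252, 252] [255, 255, 244, 173, 101, 67, 73, 72, 72, 75]
top 0.03 [103, 106, 94, 145, 225, 255, 255, 255, 253, 252, 252, 252] [255, 255, 250, 194, 119, 78, 74, 75, 79, 79]
top -0.03 [112, 113, 104, 136, 189, 238, 255, 255, 253, 252, 252, 252] [254, 255, 248, 204, 129, 81, 63, 75, 76, 
[... 204 characters left out ...]
58, [2.1, 3.6, -0.2])
  (2, 539, [2.4, 3.7, 0.1])
  (3, 517, [2.9, 3.9, -0.0])
  (4, 507, [3.0, 4.0, -0.1])
  (5, 496, [4.6, 4.3, -0.0])
knob ('side', 'top') [[751.2064, -0.0, -0.002], [749.7954, -0.0, -0.001], [745.1328, -0.0, -0.003]]
knob ('side',) [[322.4851, -0.004, -0.002], [322.2705, -0.003, -0.003], [322.0421, -0.004, -0.003]]
knob ('top',) [[438.8554, -0.0, -0.001], [435.6154, -0.0, 0.0], [435.558, 0.001, -0.001]]
tin [306.1 196.4]
wrench [327.3 164.1]
hammer [189.3 244.1]
chainring []
hub [244.5 162.4]
oil [283.4 161.8]
screwdriver [302.  253.7]
{'side': [([303.5, 159.9], 0.64), ([362.7, 164.6], 0.41)], 'top': [([357.7, 186.2], 0.52)]} [array([302.4, 160.8]), array([352.6, 184.3])]
```

```bash
python3 - <<'E'
from h import *
def up(f,c):return cv2.cvtColor(cv2.imread(f"pics/{f}_{c}.png"),6)
for c,(r0,r1,c0,c1) in(("side",(150,159,297,306)),("top",(176,185,359,373))):
    for ref in("r","a"):
        A=cv2.resize(up(ref,c)[r0:r1,c0:c1],None,fx=4,fy=4,interpolation=2)
        R=(r0-4,r1+18,c0-8,c1+10) if c=="side" else (r0-6,r1+10,c0-22,c1+4)
        B=cv2.resize(up("u",c)[R[0]:R[1],R[2]:R[3]],None,fx=4,fy=4,interpolation=2)
        m=cv2.matchTemplate(B,A,cv2.TM_CCOEFF_NORMED);_,v,_,l=cv2.minMaxLoc(m);print(c,ref,"shift px",l[0]/4+R[2]-c0,l[1]/4+R[0]-r0,round(v,2))
    p=proj(c,T+RT@[.119,-.059,.13])[0];print(" expected 45mm",(proj(c,T+RT@[.119,-.014,.13])[0]-p).round(1),"36mm",(proj(c,T+RT@[.119,-.023,.13])[0]-p).round(1))
print("side r cols300-302",up("r","side")[148:172,300:303].mean(1).astype(int).tolist());print("side u cols301-304",up("u","side")[148:172,302:305].mean(1).astype(int).tolist())
print("top u",up("u","top")[178:192,344:366].tolist())
E
```

```text
side r shift px -3.0 8.75 0.75
side a shift px -3.0 8.75 0.75
 expected 45mm [2. 9.] 36mm [1.6 7.2]
top r shift px 0.25 0.0 0.91
top a shift px 0.5 -0.25 0.89
 expected 45mm [-12.8   3.5] 36mm [-10.2   2.8]
side r cols300-302 [111, 110, 111, 111, 170, 208, 222, 201, 175, 174, 174, 173, 173, 173, 188, 203, 204, 202, 205, 211, 199, 168, 163, 185]
side u cols301-304 [112, 112, 111, 111, 111, 112, 113, 113, 112, 112, 113, 128, 194, 218, 195, 174, 174, 174, 175, 181, 178, 164, 169, 202]
top u [[101, 101, 100, 99, 98, 100, 100, 99, 110, 122, 118, 119, 117, 118, 110, 103, 97, 113, 118, 145, 156, 199], [97, 99, 97, 99, 98, 103, 99, 94, 106, 113, 115, 109, 110, 116, 129, 144, 157, 194, 210, 243, 253, 253], [98, 95, 98, 97, 103, 99, 96, 95, 90, 98, 125, 134, 157, 181, 207, 231, 248, 250, 249, 247, 246, 249], [100, 99, 98, 97, 93, 94, 108, 135, 157, 155, 197, 216, 243, 250, 249, 247, 246, 245, 246, 245, 244, 246], [96, 92, 101, 112, 125, 153, 174, 227, 250, 252, 249, 249, 247, 245, 244, 245, 244, 245, 246, 245, 246, 245], [112, 136, 159, 180, 205, 238, 225, 238, 248, 245, 241, 243, 247, 245, 24
[... 228 characters left out ...]
66, 166, 168, 167, 170, 169, 167], [234, 221, 217, 169, 158, 211, 187, 190, 238, 246, 248, 210, 167, 169, 172, 171, 170, 168, 170, 169, 171, 167], [234, 190, 184, 177, 192, 209, 190, 163, 226, 242, 241, 198, 164, 171, 172, 169, 170, 172, 172, 172, 171, 170], [229, 183, 226, 244, 215, 193, 211, 181, 148, 106, 99, 151, 169, 167, 171, 171, 171, 167, 169, 169, 171, 165], [239, 199, 160, 158, 147, 172, 219, 187, 116, 91, 137, 167, 173, 171, 166, 170, 166, 169, 167, 164, 163, 187], [251, 207, 115, 89, 83, 130, 149, 137, 128, 136, 155, 166, 168, 163, 163, 187, 197, 198, 200, 199, 197, 238], [242, 200, 133, 146, 122, 95, 91, 115, 131, 182, 199, 198, 195, 199, 198, 239, 249, 249, 247, 247, 245, 244]]
```

```bash
python3 - <<'E'
from h import *
for f,c0 in(("r",356),("u",346)):
    g=cv2.cvtColor(cv2.imread(f"pics/{f}_top.png"),6)
    print(f,c0);print("\n".join(str(r.tolist()) for r in g[176:190,c0:c0+18]))
print("drawn",proj("top",T+RT@np.array([.119,-.059,.14]))[0],proj("top",T+RT@np.array([.119,-.059,.11]))[0])
E
```

```text
r 356
[117, 115, 116, 115, 117, 120, 109, 105, 101, 99, 105, 101, 102, 102, 104, 101, 104, 99]
[117, 118, 116, 115, 117, 115, 116, 111, 102, 118, 104, 97, 103, 100, 100, 99, 100, 99]
[116, 118, 112, 112, 111, 122, 144, 163, 147, 194, 161, 105, 98, 96, 100, 100, 98, 97]
[111, 115, 127, 143, 152, 183, 233, 252, 237, 248, 227, 137, 99, 101, 103, 99, 100, 100]
[142, 165, 182, 229, 232, 246, 249, 245, 249, 250, 233, 150, 109, 116, 107, 99, 100, 98]
[220, 232, 231, 241, 208, 174, 236, 245, 245, 242, 252, 189, 114, 117, 119, 104, 100, 100]
[228, 228, 229, 222, 171, 126, 235, 247, 241, 214, 233, 189, 120, 111, 116, 117, 106, 106]
[222, 219, 226, 227, 181, 146, 235, 248, 246, 230, 183, 154, 124, 113, 118, 115, 119, 113]
[214, 207, 225, 210, 181, 157, 175, 227, 241, 241, 197, 174, 142, 120, 111, 111, 111, 85]
[244, 248, 240, 220, 176, 147, 148, 133, 86, 117, 160, 171, 155, 116, 82, 66, 69, 69]
[245, 237, 210, 187, 148, 145, 118, 93, 95, 151, 172, 174, 150, 95, 62, 72, 73, 72]
[186, 156, 121, 127, 139, 165, 155, 168, 184, 200, 181, 167, 170, 132, 82, 70, 70, 70]
[167, 165, 149, 166, 173, 224, 2
[... 748 characters left out ...]
45]
[159, 180, 205, 238, 225, 238, 248, 245, 241, 243, 247, 245, 246, 246, 246, 245, 240, 237]
[234, 226, 228, 212, 152, 229, 246, 243, 216, 226, 240, 239, 237, 239, 238, 239, 199, 163]
[230, 192, 197, 227, 184, 228, 246, 243, 226, 183, 162, 163, 163, 166, 166, 168, 167, 170]
[217, 169, 158, 211, 187, 190, 238, 246, 248, 210, 167, 169, 172, 171, 170, 168, 170, 169]
[184, 177, 192, 209, 190, 163, 226, 242, 241, 198, 164, 171, 172, 169, 170, 172, 172, 172]
[226, 244, 215, 193, 211, 181, 148, 106, 99, 151, 169, 167, 171, 171, 171, 167, 169, 169]
[160, 158, 147, 172, 219, 187, 116, 91, 137, 167, 173, 171, 166, 170, 166, 169, 167, 164]
drawn [365.49954228 180.70901673] [364.30074794 182.91464919]
```

```bash
python3 -c "
from station import *
print(get_state()['t'],job_done())"
```

```text
the job is handed in; nothing more can be done
41.5 None
```

The job is handed in at 41.5 s. The cover is tucked under the lip and measures level and down on the rim in both views, and only then was the bolt pushed through the staple until it stopped hard at 28 N. From the images its knob ended about 2 mm short of the stated home position, and it moved about 38 mm rather than the stated 45 mm, so I take the hard stop as fully home but could not confirm it. An earlier check press on the cover reached 43 N. I believe the fingertips carried it, but cannot rule out that the gripper's body touched the knob. The robot was clear at hand-in, and I did not knowingly touch the other things on the bench.

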